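Pack the oak desk boxes into their tray and creep the tray home against the ledge

TASK

Move the stapler out of the shallow grey tray into the small white bin, and pack every oak box that is on the counter into the tray, turned so that all of them lie flat on its floor side by side, handles up, none on another or on the rim. Only when they are all in, creep the loaded tray away from you, a near corner at a time as needed, until its far side sits flush against the dark wooden ledge at both corners. Leave the other things on the counter standing about where they are.

Things in the scene. Friction and masses are not known exactly. Their poses are not given: they have to be found in the camera images.
- tray: Open shallow grey plastic tray, loose, 0.5 to 0.8 kg empty; outside 134 (x) x 214 (y) x 22 mm high, walls 6, floor 4 mm thick; inside 122 x 202 mm = 3 x 5 squares of 40 mm, which all five boxes together fill, with 7 mm play between neighbours. Origin: centre of underside; x to its far side (towards the ledge), z up. Starts up to 0.3 rad askew to the ledge. Slides when its near wall is pushed with 4 to 15 N
- tray_back_left (a point): Far left corner of the tray: outer corner (x +67, y +107 mm in the tray), half-way up
- tray_back_right (a point): Far right corner of the tray: outer corner (x +67, y -107 mm in the tray), half-way up
- ledge: Fixed dark wooden ledge on the counter, 260 mm long (y), 30 mm deep, 35 mm high. Origin: middle of the foot of its front face, the face the tray must meet (the face is the plane x = 0 of this frame); x points away from the robot into the wood, y along the face
- bin_in (a point): Small fixed white open bin, outside 125 (x) x 95 (y) x 28 mm high, walls 4 mm; this point is the centre of its inner floor, 4 mm above the counter; x along its long side
- stapler_mid (a point): Black stapler, 0.13 kg, 95 mm long (x), base 26 mm wide, upper arm 22 mm wide reaching from 16 to 38 mm above its underside (from x -47 to +37 mm); it starts lying upright in the tray. This point is its middle, 19 mm above its underside
- box_long_l_grip (a point): Long L-shaped flat oak box 18 mm thick, 0.11 kg, with a dark steel bar on top, 36 long, 10 thick, 22 mm high. Origin: middle of the bar, half-way up it, 29 mm above the underside and over the centre of mass. Here the box is a strip x -46.5 to +66.5 mm, y -26.5 to +6.5 mm, and a foot x -46.5 to -13.5, y +6.5 to +46.5 mm (113 x 73 mm overall); the bar lies along x
- box_corner_a_grip (a point): Corner (short L) flat oak box 18 mm thick, 0.085 kg, with a dark steel bar on top, 36 long, 10 thick, 22 mm high. Origin: middle of the bar, half-way up it, 29 mm above the underside and over the centre of mass. Here the box is a strip x -29.8 to +43.2 mm, y -29.8 to +3.2 mm, and a foot x -29.8 to +3.2, y +3.2 to +43.2 mm (73 x 73 mm overall); the bar lies diagonally, along the direction (1, -1)
- box_corner_b_grip (a point): A second box just like box_corner_a, with the same frame; not always there
- box_long_grip (a point): Straight flat oak box 18 mm thick, 113 (x) x 33 (y) mm, 0.085 kg, with a dark steel bar on top, 36 long, 10 thick, 22 mm high along x. Origin: middle of the bar, half-way up it, 29 mm above the underside, over the box's centre; not always there
- box_short_grip (a point): Short straight flat oak box 18 mm thick, 73 (x) x 33 (y) mm, 0.06 kg, with a dark steel bar on top, 36 long, 10 thick, 22 mm high along x. Origin: middle of the bar, half-way up it, 29 mm above the underside, over the box's centre; not always there
There are look-alikes about, which are no part of the job. Leave any blue look-alike of the part that bears box_corner_a_grip alone.

How it is judged (in metres and radians):
On the way, in this order (a step that is already met when the one before it is completed fails the run):
1. every box there is lies flat on the tray's floor, let go, while the tray is still clear of the ledge (x of box_long_l_grip in the frame of tray between -0.061 and 0.061 m and y of box_long_l_grip in the frame of tray between -0.101 and 0.101 m and z of box_long_l_grip in the frame of tray between 0.029 and 0.0365 m and angle between each of box_long_l_grip, box_corner_a_grip, box_corner_b_grip, box_long_grip, box_short_grip's own z axis and vertical below 0.06 rad and x of box_corner_a_grip in the frame of tray between -0.061 and 0.061 m and y of box_corner_a_grip in the frame of tray between -0.101 and 0.101 m and z of box_corner_a_grip in the frame of tray between 0.029 and 0.0365 m and x of box_corner_b_grip in the frame of tray between -0.061 and 0.061 m and y of box_corner_b_grip in the frame of tray between -0.101 and 0.101 m and z of box_corner_b_grip in the frame of tray between 0.029 and 0.0365 m and x of box_long_grip in the frame of tray between -0.061 and 0.061 m and y of box_long_grip in the frame of tray between -0.101 and 0.101 m and z of box_long_grip in the frame of tray between 0.029 and 0.0365 m and x of box_short_grip in the frame of tray between -0.061 and 0.061 m and y of box_short_grip in the frame of tray between -0.101 and 0.101 m and z of box_short_grip in the frame of tray between 0.029 and 0.0365 m and contact force between the fingers and box_long_l below 0.1 N and contact force between the fingers and box_corner_a below 0.1 N and contact force between the fingers and box_corner_b below 0.1 N and contact force between the fingers and box_long below 0.1 N and contact force between the fingers and box_short below 0.1 N), for 0.2 s.
2. then the loaded tray is flush against the ledge (x of each of tray_back_left, tray_back_right in the frame of ledge above -0.005 m and x of tray in the frame of ledge between -0.2 and 0.2 m and y of tray in the frame of ledge between -0.1 and 0.1 m and height (world z) of tray below 0.004 m and angle between tray's own z axis and vertical below 0.04 rad and x of box_long_l_grip in the frame of tray between -0.061 and 0.061 m and y of box_long_l_grip in the frame of tray between -0.101 and 0.101 m and z of box_long_l_grip in the frame of tray between 0.029 and 0.0365 m and angle between each of box_long_l_grip, box_corner_a_grip, box_corner_b_grip, box_long_grip, box_short_grip's own z axis and vertical below 0.06 rad and x of box_corner_a_grip in the frame of tray between -0.061 and 0.061 m and y of box_corner_a_grip in the frame of tray between -0.101 and 0.101 m and z of box_corner_a_grip in the frame of tray between 0.029 and 0.0365 m and x of box_corner_b_grip in the frame of tray between -0.061 and 0.061 m and y of box_corner_b_grip in the frame of tray between -0.101 and 0.101 m and z of box_corner_b_grip in the frame of tray between 0.029 and 0.0365 m and x of box_long_grip in the frame of tray between -0.061 and 0.061 m and y of box_long_grip in the frame of tray between -0.101 and 0.101 m and z of box_long_grip in the frame of tray between 0.029 and 0.0365 m and x of box_short_grip in the frame of tray between -0.061 and 0.061 m and y of box_short_grip in the frame of tray between -0.101 and 0.101 m and z of box_short_grip in the frame of tray between 0.029 and 0.0365 m), for 0.2 s.
At the end, for the whole second after the job is handed in: Every box present lies flat in the tray (within 0.06 rad, on the floor within 3.5 mm), both far corners of the tray within 5 mm of the ledge's face and the tray within 100 mm of the ledge's middle sideways, the stapler lies in the bin, all at rest (all of step 2 and x of stapler_mid in the frame of bin_in between -0.05 and 0.05 m and y of stapler_mid in the frame of bin_in between -0.035 and 0.035 m and height (world z) of stapler_mid below 0.04 m and linear speed of tray below 0.01 m/s and linear speed of stapler below 0.02 m/s); the robot touches nothing.
It fails at once if another thing on the counter is knocked over or shoved more than 70 mm (distance of any of glue_stick, tape_roll, plant, mug, frame, softener, peg_tin from where it was at the start of the episode above 0.07 m or angle between any of glue_stick, tape_roll, plant, mug, frame, softener, peg_tin's own z axis and vertical above 0.7 rad).
Of box_corner_b, box_long, box_short only 1 to 3 are there at a start; the rules pass over those that are not, and their reading is None.
At some moment in a run one of tray, box_long_l, box_corner_a, box_corner_b, box_long, box_short may be knocked a few centimetres aside while the robot is not near it.
Once in a run the grip may slacken for a moment while it holds something.
It also fails if it takes over 210 s, if anything falls off the work surface, if the arm or the gripper's body presses on something with over 40 N, if the wrist force passes 120 N, or if a joint passes its speed limit or range.

ROBOT

A 6-joint arm with a two-finger parallel gripper is mounted at the origin on the work surface. World frame = base frame: x ahead of the robot, y to its left, z up, the work surface at z = 0. Lengths are in mm, angles in rad, forces in N, time in s.
With the tool pointing down it reaches from about 350 to 775 mm from the base axis. Payload 7.3 kg.
Tool frame: the origin (TCP) lies on the centre line of the jaws, within the pads' length; the fingertips stand 17 mm ahead of it and the grasp point (between the pads) lies 2 mm behind it; z points along the fingers, y is the line along which they close (so a half turn about z gives the same grasp; the last joint's range is limited). The gripper opens to 92 mm and grips with 3 to 60 N. Pads are 19 mm wide; open, the fingers measure 130 mm over their backs; the gripper's body (75 mm by 190 mm) begins 47 mm behind the grasp point.
Start: joints at [-1.408, 0.342, 1.524, -0, 1.275, -0.146], TCP at [159.578, -500.18, 219.741] pointing down, gripper open.
Joint ranges: [-2.53, 2.53], [-0.77, 2.02], [0.04, 2.7], [-1, 4.14], [0.28, 2.66], [-3.11, 3.11]. Speed limits (rad/s): [2.57, 2.57, 3.14, 3.14, 3.14, 3.14].

INTERFACE

Orientations are given as [roll, pitch, yaw] about the fixed x, y, z axes, in that order (R = Rz(yaw) Ry(pitch) Rx(roll)).
In Python, from plant import bot gives the robot as it stands. The module is installed in compiled form; this text tells all that it offers.
- The arm moves only by the shell command python3 -m pendant 'ROWS'. ROWS is JSON, a list of rows, each a list of 3 entries, a list of its own where there are three numbers: the shift along the world's x, y, z as a fraction of full scale, then the turn, a rotation vector about the world's x, y, z as a fraction of full scale, then the opening, from -1 (shut) to 1 (fully open), so that 0 is half open. In form: [[[tx, ty, tz], [rx, ry, rz], claw], ...]. A call has exactly 10 rows; each row shifts and turns the commanded pose from where the row before left it; what a row does not reach is not made up. Full scale, the value 1, is 30 mm for a shift and 0.12 rad for a turn. A row lasts 1/12 s, in which the tool goes at most 41.7 mm and 7.16 degrees, less where a joint would pass 70% of its speed; a pose out of reach is approached as far as the arm can. A call with a number of a shift or a turn outside -1 to 1 is refused whole. A call with a gripper value outside its range is refused whole. The fingers move at their own pace and stop on an object; the grip force is fixed at half the most. Time passes only in rows, so rows that do not move let the fingers close, or fill a call up. It gives the time, the measured TCP pose, the force, the opening and the grip force at its end, in the units of the state.
- bot.get_obs(): the state, without advancing time (a new reading comes with each control period).
- bot.capture(name): name is "scene" or "side" or "wrist"; returns the picture (400x640x3 uint8, blue, green, red); there is no depth.
- bot.camera_params(name): a dict with "fovy" (degrees; the focal length in pixels is half the picture's height over the tangent of half this angle, whatever the lens; pixels are square), "cx", "cy" (the principal point, pixels), "camera_from_world" (4x4, takes a point from world to camera coordinates). Camera axes: x right, y down, z forward; pixel columns grow to the right and rows downward; lengths in mm; the calibration is good to about 2 mm. A picture is of the moment at which its call begins: read the wrist's pose just before it. camera_params takes no time and is no camera call; for the wrist camera it gives the pose at the moment of the call.
- bot.close_job(): hands the job in; it is judged then, once.
The state is a dict: "time": time; "joint_positions": joint angles; "dq": joint speeds; "tau": joint torques, N m; "tool_pos": TCP position; "tcp_rot": TCP orientation; "contact_force": force on the tool from outside, world axes, zero at the start; "moment": the same for the moment, N m; "grip_width": finger opening in mm; "finger_force": force on a finger pad.
Only numpy, scipy, OpenCV 4.12 (cv2) and the standard library are available. Lean on these libraries where they do the work, as an engineer would, in place of code of your own. Each camera call takes 0.05 s, during which the arm holds its last target. There are 200 camera calls.

## Working session

There is one attempt and no reset: what is moved stays moved. The work goes in short steps, Python scripts to look and compute and a shell command to move; the robot and the scene stay as the last step left them, time stands still between calls to the robot, and variables do not carry over. Pictures are saved under pics/ and viewed, at most 14 in all, crops included, and the job is handed in when it is done.

```bash
mkdir -p pics; cat > h.py <<'E'
import numpy as np, cv2
from plant import bot
def snap(name,fn=None):
    P=bot.camera_params(name); im=bot.capture(name)
    if fn: cv2.imwrite('pics/'+fn,im)
    return im,P
def ray(P,uv):
    T=np.array(P['camera_from_world']); R=T[:3,:3]; t=T[:3,3]
    f=200/np.tan(np.radians(P['fovy'])/2)
    d=np.array([(uv[0]-P['cx'])/f,(uv[1]-P['cy'])/f,1.])
    return -R.T@t, R.T@d
def onz(P,uv,z):
    c,d=ray(P,uv); return c+d*(z-c[2])/d[2]
def proj(P,p):
    T=np.array(P['camera_from_world']); f=200/np.tan(np.radians(P['fovy'])/2)
    q=T[:3,:3]@np.array(p,float)+T[:3,3]; return np.array([P['cx']+f*q[0]/q[2],P['cy']+f*q[1]/q[2]])
E
python3 - <<'E'
from h import *
for n in("scene","side","wrist"):
    im,P=snap(n,n+'0.png'); c,d=ray(P,(320,200)); print(n,P['fovy'],P['cx'],P['cy'],c.round(),(d/np.linalg.norm(d)).round(2))
o=bot.get_obs();print({k:np.round(v,3) for k,v in o.items()})
E
```

```text
scene 57.61700463271623 320.5153079273569 196.6288938817139 [924. 374. 934.] [-0.36 -0.35 -0.86]
side 57.873714611190096 319.5171529121442 199.39570739778782 [  9. 463. 872.] [ 0.46 -0.43 -0.78]
wrist 62.754377057501856 323.6379447379146 198.53532621265438 [ 239. -475.  384.] [-0.3  -0.08 -0.95]
{'time': np.float64(0.15), 'joint_positions': array([-1.408,  0.343,  1.525, -0.   ,  1.275, -0.146]), 'dq': array([-0.001, -0.   , -0.003, -0.001,  0.002, -0.002]), 'tau': array([ 2.0000e-03, -4.3147e+01, -2.4435e+01,  7.2000e-02,  5.4000e-02,
       -0.0000e+00]), 'tool_pos': array([ 159.533, -499.866,  219.217]), 'tcp_rot': array([-3.14 , -0.   ,  0.309]), 'contact_force': array([ 0.688,  0.004, -0.027]), 'moment': array([-0.011, -0.017, -0.014]), 'finger_force': np.float64(0.0), 'grip_width': np.float64(91.595)}
```

View pics/scene0.png

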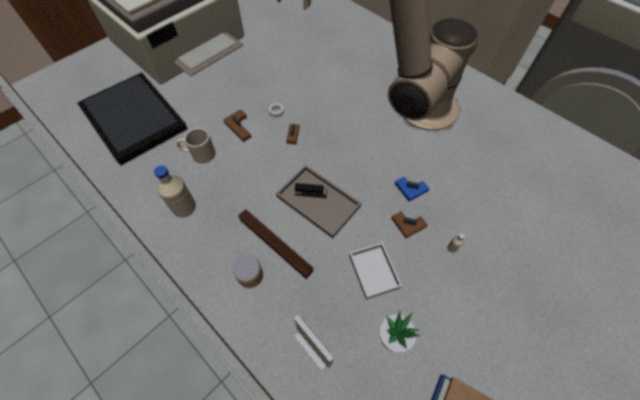

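View pics/side0.png

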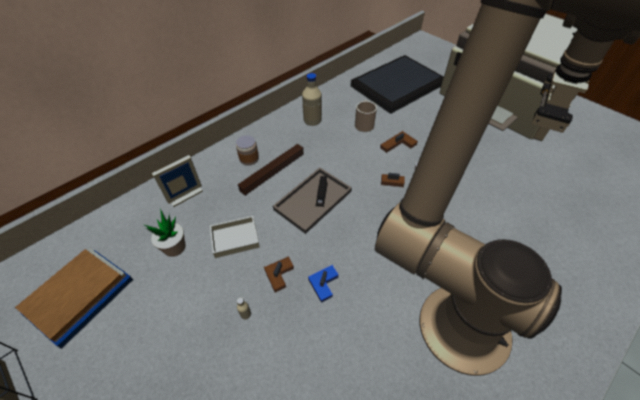

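The scene view shows the tray (318,202) with the stapler in it, an L box (238,124), a short box (293,133), an oak corner (408,223), the blue corner (411,188), the ledge (275,243) and the bin (375,270). The side view agrees and shows no other oak boxes.

```bash
python3 - <<'E'
from h import *
for n in("scene","side"):
    im=cv2.imread(f'pics/{n}0.png'); P=bot.camera_params(n); hsv=cv2.cvtColor(im,cv2.COLOR_BGR2HSV)
    oak=((hsv[...,0]<14)&(hsv[...,1]>95)&(hsv[...,2]>25)).astype(np.uint8)
    oak=cv2.morphologyEx(oak,cv2.MORPH_CLOSE,np.ones((3,3)))
    print(n)
    for c in cv2.findContours(oak,0,1)[0]:
        if 60<cv2.contourArea(c)<2500:
            M=cv2.moments(c); ctr=(M['m10']/M['m00'],M['m01']/M['m00'])
            a=cv2.approxPolyDP(c,1.6,True)[:,0]
            w=np.array([onz(P,p,18)[:2] for p in a])
            print(np.round(ctr),cv2.contourArea(c),'ctr',onz(P,ctr,14)[:2].round(), w.round().tolist())
P=bot.camera_params('scene')
pt={'tray':[(277,195),(308,167),(361,205),(334,236)],'bin':[(350,250),(383,242),(400,290),(367,298)],'ledge':[(239,213),(247,210),(312,268),(306,275)],'stap':[(295,188),(327,193)]}
for k,v in pt.items():print(k,[onz(P,p,{'tray':22,'bin':28,'ledge':35,'stap':38}[k])[:2].round().tolist() for p in v])
im=cv2.imread('pics/scene0.png')[90:310,200:480]; cv2.imwrite('pics/c0.png',cv2.resize(im,None,fx=2.7,fy=2.7,interpolation=cv2.INTER_CUBIC))
E
```

```text
scene
[408. 225.] 314.0 ctr [421. 235.] [[434.0, 190.0], [457.0, 251.0], [394.0, 272.0], [381.0, 249.0], [387.0, 243.0], [406.0, 250.0], [417.0, 244.0], [424.0, 219.0], [408.0, 199.0]]
[276. 244.] 840.0 ctr [721.  12.] [[734.0, -124.0], [740.0, -90.0], [732.0, 130.0], [728.0, 137.0], [704.0, 131.0], [714.0, -122.0]]
[293. 135.] 96.0 ctr [ 426. -233.] [[387.0, -252.0], [392.0, -257.0], [417.0, -240.0], [423.0, -252.0], [457.0, -221.0], [441.0, -205.0]]
[237. 125.] 269.5 ctr [ 525. -396.] [[484.0, -440.0], [543.0, -442.0], [553.0, -336.0], [546.0, -329.0], [529.0, -329.0], [523.0, -341.0], [522.0, -426.0], [511.0, -435.0], [505.0, -410.0], [488.0, -405.0], [479.0, -415.0]]
[  9. 117.] 248.0 ctr [1041. -970.] [[1010.0, -986.0], [1018.0, -1000.0], [1053.0, -1004.0], [1081.0, -932.0], [1011.0, -936.0]]
[550.  21.] 126.0 ctr [-750.   80.] [[-783.0, 48.0], [-704.0, 66.0], [-701.0, 111.0], [-782.0, 97.0]]
side
[278. 273.] 360.5 ctr [415. 237.] [[434.0, 190.0], [437.0, 211.0], [422.0, 217.0], [411.0, 243.0], [420.0, 249.0], [440.0, 219.0], [451.0, 251.0], [382.0, 273.0], [374.0, 250.0], [408.
[... 401 characters left out ...]
 [[728.0, -123.0], [749.0, -123.0], [740.0, 129.0], [721.0, 139.0], [699.0, 139.0], [713.0, -47.0], [712.0, -104.0]]
[398. 142.] 226.5 ctr [ 518. -392.] [[476.0, -437.0], [542.0, -437.0], [530.0, -433.0], [516.0, -410.0], [524.0, -386.0], [540.0, -400.0], [542.0, -414.0], [544.0, -329.0], [516.0, -328.0], [512.0, -399.0], [474.0, -401.0]]
[557.  13.] 95.5 ctr [  570. -1772.] [[620.0, -1745.0], [523.0, -1728.0], [528.0, -1788.0], [605.0, -1794.0]]
tray [[617.0, -96.0], [483.0, -103.0], [470.0, 101.0], [596.0, 112.0]]
bin [[598.0, 172.0], [518.0, 221.0], [590.0, 334.0], [663.0, 288.0]]
ledge [[735.0, -122.0], [714.0, -113.0], [706.0, 137.0], [730.0, 140.0]]
stap [[570.0, -68.0], [517.0, 10.0]]
```

View pics/c0.png

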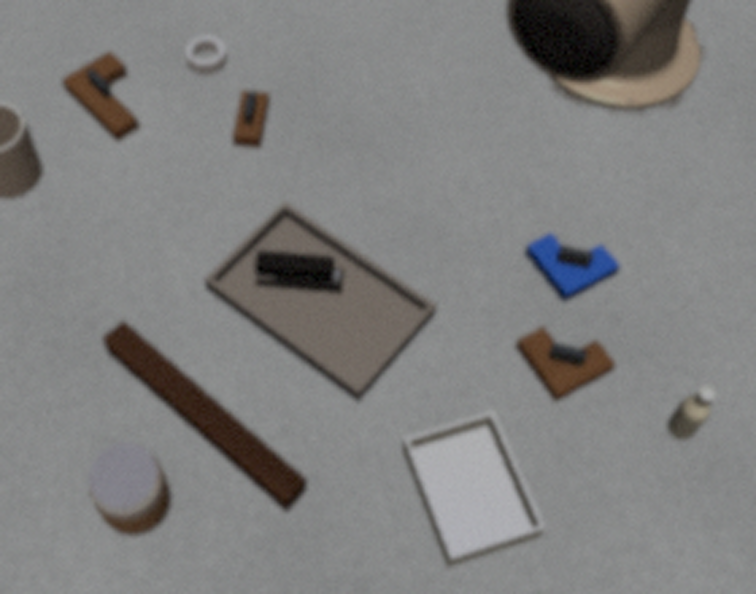

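The crop confirms that the long L, short and corner boxes are present. The tray is at about (541,3) mm with 0.08 rad yaw, the stapler is near (543,-29), and the bin centre is near (592,254). I'll move above the stapler and look from close by.

```bash
python3 -m pendant '[[[0.64,0.785,0.05],[0,0,0.775],1],[[0.64,0.785,0.05],[0,0,0.775],1],[[0.64,0.785,0.05],[0,0,0.775],1],[[0.64,0.785,0.05],[0,0,0.775],1],[[0.64,0.785,0.05],[0,0,0.775],1],[[0.64,0.785,0.05],[0,0,0.775],1],[[0.64,0.785,0.05],[0,0,0.775],1],[[0.64,0.785,0.05],[0,0,0.775],1],[[0.64,0.785,0.05],[0,0,0.775],1],[[0.64,0.785,0.05],[0,0,0.775],1]]'
python3 -m pendant '[[[0.64,0.785,0.05],[0,0,0.775],1],[[0.64,0.785,0.05],[0,0,0.775],1],[[0.64,0.785,0.05],[0,0,0.775],1],[[0.64,0.785,0.05],[0,0,0.775],1],[[0.64,0.785,0.05],[0,0,0.775],1],[[0.64,0.785,0.05],[0,0,0.775],1],[[0.64,0.785,0.05],[0,0,0.775],1],[[0.64,0.785,0.05],[0,0,0.775],1],[[0.64,0.785,0.05],[0,0,0.775],1],[[0.64,0.785,0.05],[0,0,0.775],1]]'
python3 - <<'E'
from h import *
im,P=snap('wrist','w1.png'); o=bot.get_obs(); print(o['tool_pos'],o['tcp_rot'])
E
```

```text
time: 0.98
tool_pos: [352.2, -263.3, 234.7]
tcp_rot: [-3.142, -0.0, 1.243]
contact_force: [0.6, -0.2, 0.6]
grip_width: 91.8
finger_force: 0.0
time: 1.82
tool_pos: [544.2, -27.7, 249.5]
tcp_rot: [-3.141, -0.0, 2.174]
contact_force: [0.3, -1.7, 0.0]
grip_width: 91.9
finger_force: 0.0
[546.92448512 -23.99609267 249.61371439] [ 3.13826515e+00 -9.63854345e-04  2.18155942e+00]
```

View pics/w1.png

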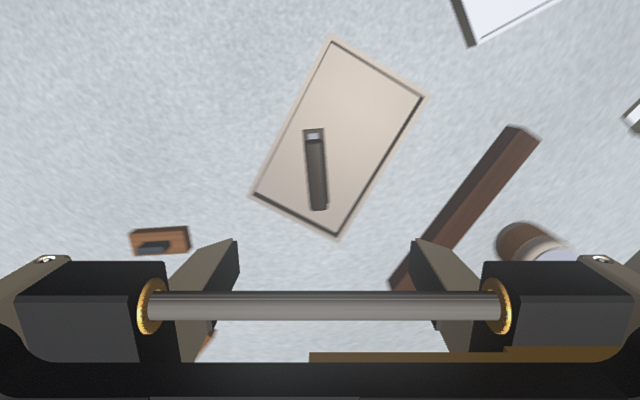

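The wrist view shows the tray with corners near (331,39), (425,97), (338,241) and (249,195). The stapler arm runs from (315,140) to (319,210), with its silver nose at the top. I'll convert these to world points.

```bash
cat >> h.py <<'E'
def trayfit(pts):
    # pts ordered: far-right, near-right, near-left, far-left (world xy of top outer corners)
    q=np.array(pts)[:,:2]; c=q.mean(0)
    m=np.array([[67,-107],[-67,-107],[-67,107],[67,107]],float)
    d=q-c; a=np.arctan2((m[:,0]*d[:,1]-m[:,1]*d[:,0]).sum(),(m*d).sum()); return c,a
E
python3 - <<'E'
from h import *
P=bot.camera_params('wrist')
q=[onz(P,p,22)[:2] for p in [(338,241),(249,195),(331,39),(425,97)]]
print(np.round(q),trayfit(q),[np.linalg.norm(q[i]-q[i-1]).round() for i in range(4)])
a=onz(P,(314.5,140),42)[:2];b=onz(P,(319,210),42)[:2]
print('stap',a,b,np.linalg.norm(a-b),np.arctan2(*(a-b)[::-1]),'mid',b+(a-b)/np.linalg.norm(a-b)*47)
print('ledge face',onz(P,(510,126),35),onz(P,(390,290),35), 'bin corner',onz(P,(472,46),28))
E
```

```text
[[ 621.  -96.]
 [ 493. -109.]
 [ 474.   94.]
 [ 597.  107.]] (array([545.91505404,  -0.83497697]), np.float64(0.10389163522674054)) [np.float64(205.0), np.float64(129.0), np.float64(204.0), np.float64(124.0)]
stap [519.70994373  -3.02274836] [571.71455486 -68.96190145] 83.97887525142087 2.238593995650721 mid [542.60941722 -32.05809456]
ledge face [692.99625067 136.53670861  35.        ] [ 715.60072888 -109.96225829   35.        ] bin corner [602.38626739 175.42499721  28.        ]
```

```bash
python3 -m pendant '[[[-0.14,-0.27,0],[0,0,0.48],0],[[0,0,-0.7],[0,0,0],0],[[0,0,-1],[0,0,0],0],[[0,0,-1],[0,0,0],0],[[0,0,-1],[0,0,0],0],[[0,0,-1],[0,0,0],0],[[0,0,-0.8],[0,0,0],0],[[0,0,-0.6],[0,0,0],0],[[0,0,-0.5],[0,0,0],0],[[0,0,0],[0,0,0],0]]'
python3 - <<'E'
from h import *
im,P=snap('wrist','w2.png'); o=bot.get_obs(); print(o['tool_pos'],o['tcp_rot'],o['contact_force'],o['grip_width'])
E
```

```text
time: 2.7
tool_pos: [537.0, -37.0, 48.6]
tcp_rot: [-3.137, -0.005, 2.226]
contact_force: [-1.2, -0.7, -0.4]
grip_width: 45.7
finger_force: 0.0
[538.08261048 -37.17993074  50.29488925] [-3.13912550e+00 -2.96656066e-03  2.22593446e+00] [-0.42723451 -1.1125086  -0.18342197] 46.19910404707225
```

View pics/w2.png

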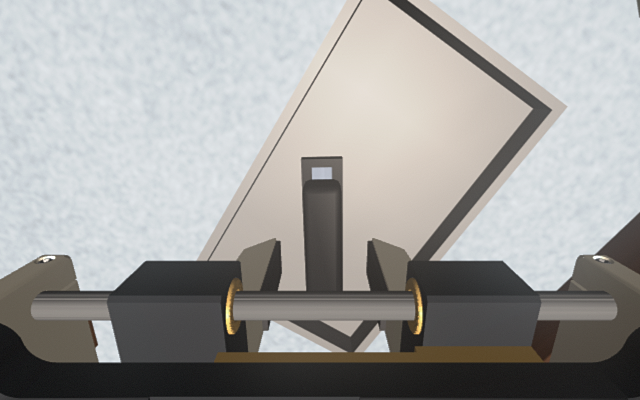

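The jaws straddle the stapler (axis at u≈322, pads at 278 and 370). I'll lower, close and lift.

```bash
python3 -m pendant '[[[0,0,-0.32],[0,0,0],0],[[0,0,0],[0,0,0],0],[[0,0,0],[0,0,0],-1],[[0,0,0],[0,0,0],-1],[[0,0,0],[0,0,0],-1],[[0,0,0],[0,0,0],-1],[[0,0,0],[0,0,0],-1],[[0,0,0],[0,0,0],-1],[[0,0,0],[0,0,0],-1],[[0,0,0],[0,0,0],-1]]'
python3 -m pendant '[[[0,0,0.5],[0,0,0],-1],[[0,0,1],[0,0,0],-1],[[0,0,1],[0,0,0],-1],[[0,0,1],[0,0,0],-1],[[0,0,0],[0,0,0],-1],[[0,0,0],[0,0,0],-1],[[0,0,0],[0,0,0],-1],[[0,0,0],[0,0,0],-1],[[0,0,0],[0,0,0],-1],[[0,0,0],[0,0,0],-1]]'
python3 - <<'E'
from h import *
im,P=snap('scene'); hsv=cv2.cvtColor(im,cv2.COLOR_BGR2HSV)
cv2.imwrite('pics/s1.png',im)
m=((hsv[...,2]>150)&(hsv[...,1]<40)).astype(np.uint8)
for c in cv2.findContours(m,0,1)[0]:
    if cv2.contourArea(c)>300:
        r=cv2.minAreaRect(c); print(r); b=cv2.boxPoints(r); w=np.array([onz(P,p,28)[:2] for p in b]); print(w.round(), w.mean(0))
E
```

```text
time: 3.58
tool_pos: [539.4, -37.3, 42.2]
tcp_rot: [3.142, 0.0, 2.226]
contact_force: [-0.0, 0.5, 0.4]
grip_width: 0.9
finger_force: 0.0
time: 4.42
tool_pos: [538.8, -37.2, 146.0]
tcp_rot: [-3.14, -0.002, 2.226]
contact_force: [-0.5, -0.4, -0.0]
grip_width: 0.4
finger_force: 0.0
((394.5303649902344, 337.7957763671875), (40.46741485595703, 23.767032623291016), 33.231712341308594)
[[726. 354.]
 [669. 347.]
 [653. 437.]
 [709. 441.]] [689.03693886 394.93712448]
((374.3376159667969, 271.1778564453125), (44.36981201171875, 32.37990951538086), 68.96248626708984)
[[609. 187.]
 [527. 223.]
 [587. 324.]
 [663. 288.]] [596.26663307 255.27540301]
((152.0, 18.5), (37.0, 120.0), 90.0)
[[  519. -1370.]
 [  161. -1010.]
 [  312.  -810.]
 [  641. -1141.]] [  408.32854871 -1082.75090135]
```

The jaws shut on nothing. I'll check where the TCP and stapler project in the wrist view.

```bash
python3 - <<'E'
from h import *
im,P=snap('wrist','w3.png'); o=bot.get_obs(); t=o['tool_pos']; print(t)
for dz in(0,-17,-50,-104): print(dz,proj(P,t+[0,0,dz]))
c,d=ray(P,(320,200)); print(c-t,d)
E
```

```text
[539.1065553  -37.23852096 146.44687546]
0 [324.994727   251.00816494]
-17 [324.90697132 238.09873829]
-50 [324.77193451 218.23395512]
-104 [324.61608767 195.30788158]
[-51.46498381  65.77632143 164.3028869 ] [ 0.18032394 -0.25346762 -0.95046328]
```

View pics/w3.png

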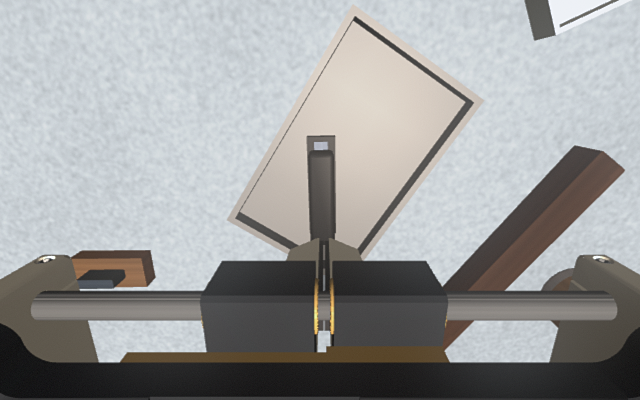

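```bash
python3 - <<'E'
from h import *
P=bot.camera_params('wrist')
for z in (42,36,30,24): 
    a=onz(P,(321,150),z);b=onz(P,(322,240),z);print(z,a[:2].round(1),b[:2].round(1),np.linalg.norm(a-b).round(1))
S=bot.camera_params('scene')
for z in(42,22): print(proj(S,onz(P,(321,150),z)))
im=cv2.imread('pics/s1.png')[150:250,250:400]; cv2.imwrite('pics/c1.png',cv2.resize(im,None,fx=5,fy=5,interpolation=cv2.INTER_CUBIC))
E
```

```text
42 [513.2  -8.4] [563.2 -72.1] 81.1
36 [513.8  -9.2] [564.9 -74.4] 82.9
30 [514.3 -10. ] [566.6 -76.6] 84.7
24 [514.9 -10.8] [568.3 -78.9] 86.5
[323.4431486  187.75638517]
[322.24088515 191.20787901]
```

View pics/c1.png

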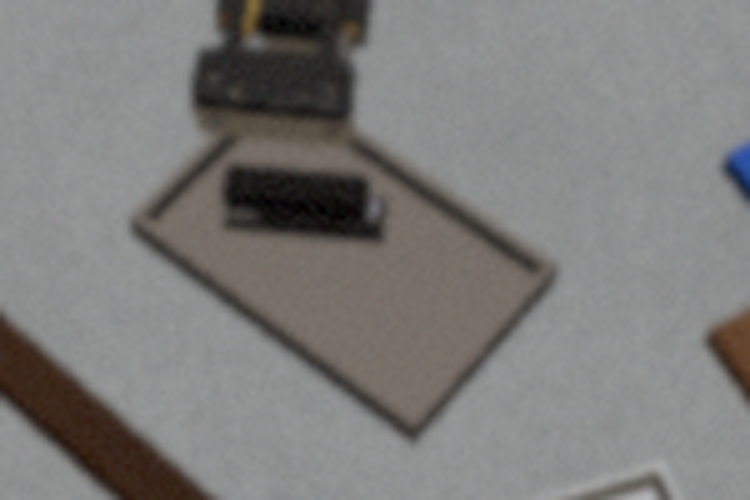

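```bash
python3 -m pendant '[[[0,0,-1],[0,0,0],0],[[0,0,-1],[0,0,0],0],[[0,0,-1],[0,0,0],0],[[0,0,-0.5],[0,0,0],0],[[0,0,0],[0,0,0],0],[[0,0,0],[0,0,0],0],[[0,0,0],[0,0,0],0],[[0,0,0],[0,0,0],0],[[0,0,0],[0,0,0],0],[[0,0,0],[0,0,0],0]]'
python3 - <<'E'
from h import *
S=bot.camera_params('scene'); t=bot.get_obs()['tool_pos'];print(t, 'lifted tip', proj(S,[539,-37,129]),'tip now',proj(S,t-[0,0,17]))
im,_=snap('scene'); s=im[150:250,250:400]
a=cv2.resize(s,None,fx=3.5,fy=3.5,interpolation=cv2.INTER_CUBIC)
im,_=snap('side'); print(proj(_,t-[0,0,17])); s=im[130:230,250:400]; b=cv2.resize(s,None,fx=3.5,fy=3.5,interpolation=cv2.INTER_CUBIC)
w,_=snap('wrist','w4.png')
cv2.imwrite('pics/c2.png',np.vstack([a,b])[:600])
E
```

```text
time: 5.35
tool_pos: [540.0, -37.4, 43.2]
tcp_rot: [3.14, 0.002, 2.226]
contact_force: [0.1, -0.7, 0.2]
grip_width: 46.0
finger_force: 0.0
[540.00153402 -37.40686368  43.2224431 ] lifted tip [309.53070639 170.0297666 ] tip now [309.90480493 190.25939247]
[320.66856847 189.30250396]
```

View pics/c2.png

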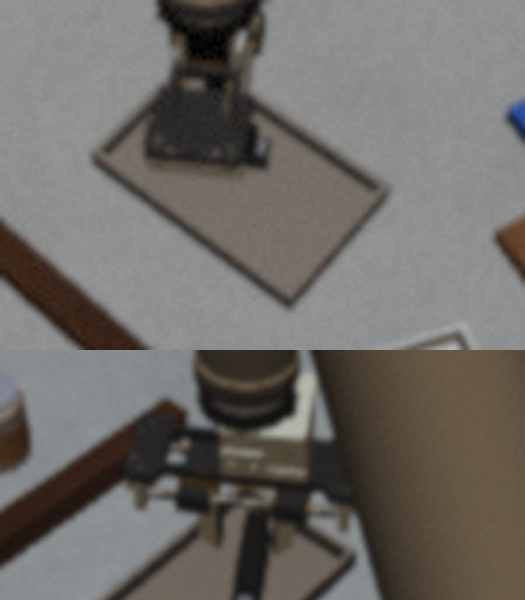

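```bash
python3 -m pendant '[[[0,0,-0.25],[0,0,0],0],[[0,0,0],[0,0,0],0],[[0,0,0],[0,0,0],0],[[0,0,0],[0,0,0],-0.4],[[0,0,0],[0,0,0],-0.4],[[0,0,0],[0,0,0],-0.8],[[0,0,0],[0,0,0],-0.8],[[0,0,0],[0,0,0],-0.8],[[0,0,0],[0,0,0],-0.8],[[0,0,0],[0,0,0],-0.8]]'
python3 - <<'E'
from h import *
im,P=snap('wrist','w5.png'); print(bot.get_obs()['tool_pos'],bot.get_obs()['grip_width'],bot.get_obs()['finger_force'])
E
```

```text
time: 6.33
tool_pos: [539.5, -37.6, 36.6]
tcp_rot: [3.141, 0.001, 2.227]
contact_force: [-6.3, 0.1, 19.5]
grip_width: 9.6
finger_force: 12.8
[539.51496351 -37.55169953  36.70779882] 9.63166706749828 12.761240154504776
```

View pics/w5.png

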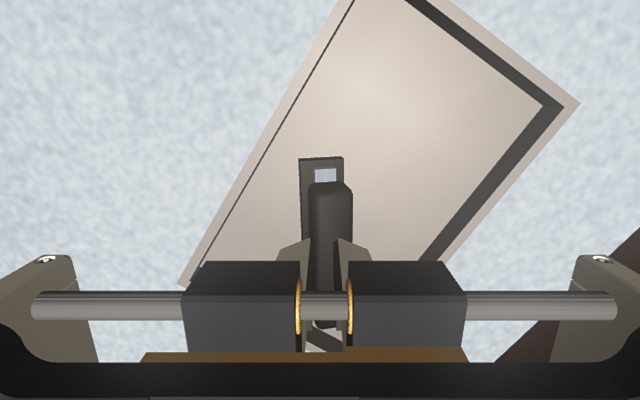

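The jaws stopped at 9.6 mm with 12.8 N and 19.5 N upward, so the heights disagree somewhere. I'll triangulate the stapler nose and a tray corner from the wrist views w2, w3 and w5.

```bash
python3 - <<'E'
from h import *
P0=bot.camera_params('wrist'); t0=bot.get_obs()['tool_pos']; T0=np.array(P0['camera_from_world'])
c0,_=ray(P0,(320,200))
def R(t,uv):  # same orientation assumed
    c,d=ray(P0,uv); return c0-t0+np.array(t), d
def tri(L):
    A=np.zeros((3,3));b=np.zeros(3)
    for c,d in L:
        d=d/np.linalg.norm(d);M=np.eye(3)-np.outer(d,d);A+=M;b+=M@c
    return np.linalg.solve(A,b)
t2=[538.1,-37.2,50.3];t3=[539.1,-37.2,146.4];t5=t0
print('corner',tri([R(t2,(567,105)),R(t3,(483,100))]),tri([R(t3,(483,100)),R(t5,(580,103))]))
print('nose',tri([R(t2,(322,180)),R(t3,(321,150))]))
print('base nose',tri([R(t2,(322,157)),R(t3,(321,136))]))
S=bot.camera_params('scene');print('scene corner z22',onz(S,(334,236),22),onz(S,(360,204),22))
for z in (42,30,24): print(z,onz(P0,(325,325),z),onz(P0,(330,182),z))
E
```

```text
corner [594.27836085 103.43894214  31.22495049] [597.64417501 105.92869585  22.25066103]
nose [514.06740153  -8.94080404  37.13196598]
base nose [508.55344726  -1.95057186  15.75300935]
scene corner z22 [595.89310477 112.35052182  22.        ] [469.79890994  96.78203823  22.        ]
42 [567.29369038 -73.36854073  42.        ] [516.55179827  -3.62494266  42.        ]
30 [573.29955889 -81.04614906  30.        ] [518.72810238  -6.03890022  30.        ]
24 [576.30249314 -84.88495323  24.        ] [519.81625444  -7.24587901  24.        ]
```

The tip spread in w1 and w2 (173 px at 91.9 mm, 86 px at 46.2 mm) suggests the tips are higher than I assumed. I'll work out where they sit relative to tool_pos.

```bash
python3 - <<'E'
from h import *
P=bot.camera_params('wrist'); o=bot.get_obs(); t=o['tool_pos'];y=o['tcp_rot'][2]
ax=np.array([np.cos(y),np.sin(y),0]); ay=np.array([np.sin(y),-np.cos(y),0])
c,d=ray(P,(323.5,240))
for z in(170,175,180,195):
    q=c+d*z-t; print(z,(q@ax).round(1),(q@ay).round(1),q[2].round(1))
print('cam rel',(c-t)@ax,(c-t)@ay,(c-t)[2], o['joint_positions'].round(3))
S=bot.camera_params('scene')
# finger appearance in scene lifted frame: predicted tip for several dz
E
```

```text
170 10.9 -0.7 9.3
175 8.7 -0.7 4.7
180 6.6 -0.7 0.1
195 0.1 -0.7 -13.5
cam rel 83.8259596016547 -0.8601364805218381 164.29271494710665 [-2.110e-01  5.830e-01  1.702e+00 -1.000e-03  8.560e-01 -8.660e-01]
```

Evidence from the spread and from contact both put the real fingertips near tool z + 5, not − 17. I'll open, go 10 mm lower in small steps and close.

```bash
python3 -m pendant '[[[0,0,0],[0,0,0],0.2],[[0,0,0],[0,0,0],0.2],[[0,0,0],[0,0,0],0.2],[[0,0,0],[0,0,0],0.2],[[0,0,0],[0,0,0],0.2],[[0,0,-0.1],[0,0,0],0.2],[[0,0,-0.1],[0,0,0],0.2],[[0,0,-0.1],[0,0,0],0.2],[[0,0,0],[0,0,0],0.2],[[0,0,0],[0,0,0],0.2]]'
python3 -m pendant '[[[0,0,0],[0,0,0],-0.2],[[0,0,0],[0,0,0],-0.2],[[0,0,0],[0,0,0],-0.4],[[0,0,0],[0,0,0],-0.4],[[0,0,0],[0,0,0],-0.8],[[0,0,0],[0,0,0],-0.8],[[0,0,0],[0,0,0],-0.8],[[0,0,0],[0,0,0],-0.8],[[0,0,0],[0,0,0],-0.8],[[0,0,0],[0,0,0],-0.8]]'
```

```text
time: 7.22
tool_pos: [539.4, -37.2, 25.7]
tcp_rot: [3.141, 0.0, 2.227]
contact_force: [0.4, 1.0, -0.1]
grip_width: 54.7
finger_force: 0.6
time: 8.05
tool_pos: [539.4, -37.4, 26.6]
tcp_rot: [3.141, 0.001, 2.227]
contact_force: [-1.5, 0.9, 9.3]
grip_width: 19.6
finger_force: 25.1
```

Width is now 19.6 mm with a real grip force, which confirms the offset. I'll go 6 mm deeper and regrip for a secure hold, then lift.

```bash
python3 -m pendant '[[[0,0,0],[0,0,0],0.2],[[0,0,0],[0,0,0],0.2],[[0,0,0],[0,0,0],0.2],[[0,0,-0.1],[0,0,0],0.2],[[0,0,-0.1],[0,0,0],0.2],[[0,0,0],[0,0,0],0],[[0,0,0],[0,0,0],-0.2],[[0,0,0],[0,0,0],-0.4],[[0,0,0],[0,0,0],-0.6],[[0,0,0],[0,0,0],-1]]'
python3 -m pendant '[[[0,0,0],[0,0,0],-1],[[0,0,0],[0,0,0],-1],[[0,0,0],[0,0,0],-1],[[0,0,0],[0,0,0],-1],[[0,0,0.5],[0,0,0],-1],[[0,0,1],[0,0,0],-1],[[0,0,1],[0,0,0],-1],[[0,0,1],[0,0,0],-1],[[0,0,0],[0,0,0],-1],[[0,0,0],[0,0,0],-1]]'
python3 - <<'E'
from h import *
im,P=snap('wrist','w6.png'); print(bot.get_obs()['tool_pos'],bot.get_obs()['grip_width'])
E
```

```text
time: 8.88
tool_pos: [538.8, -37.7, 20.0]
tcp_rot: [-3.14, -0.0, 2.227]
contact_force: [-5.5, -3.9, 9.7]
grip_width: 24.1
finger_force: 12.1
time: 9.72
tool_pos: [540.5, -37.4, 126.3]
tcp_rot: [3.139, 0.003, 2.226]
contact_force: [0.3, 0.3, -0.3]
grip_width: 0.8
finger_force: 0.0
[539.41336525 -37.21029617 124.78992639] 0.2915612625926399
```

View pics/w6.png

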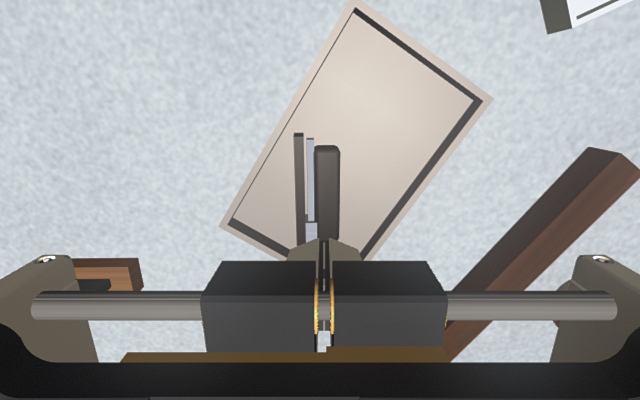

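The wrist view shows the stapler on its side now (u 295–340, v 133–245), which the bin rule still allows. I'll grip it across its 38 mm height, lower down.

```bash
python3 -m pendant '[[[-0.1,-0.08,0],[0,0,0],0.05],[[0,0,-0.5],[0,0,0],0.05],[[0,0,-0.8],[0,0,0],0.05],[[0,0,-0.7],[0,0,0],0.05],[[0,0,-0.5],[0,0,0],0.05],[[0,0,-0.3],[0,0,0],0.05],[[0,0,-0.2],[0,0,0],0.05],[[0,0,-0.2],[0,0,0],0.05],[[0,0,-0.2],[0,0,0],0.05],[[0,0,0],[0,0,0],0.05]]'
python3 -m pendant '[[[0,0,-0.2],[0,0,0],0.05],[[0,0,-0.1],[0,0,0],0.05],[[0,0,0],[0,0,0],0.05],[[0,0,0],[0,0,0],-0.2],[[0,0,0],[0,0,0],-0.4],[[0,0,0],[0,0,0],-1],[[0,0,0],[0,0,0],-1],[[0,0,0],[0,0,0],-1],[[0,0,0],[0,0,0],-1],[[0,0,0],[0,0,0],-1]]'
```

```text
time: 10.6
tool_pos: [536.0, -39.6, 21.9]
tcp_rot: [-3.141, -0.001, 2.226]
contact_force: [0.2, -0.8, 1.1]
grip_width: 48.2
finger_force: 0.0
time: 11.43
tool_pos: [536.6, -39.7, 13.9]
tcp_rot: [3.141, 0.0, 2.226]
contact_force: [-0.0, -0.1, 1.5]
grip_width: 37.6
finger_force: 30.0
```

The stapler is held at 37.6 mm with 30 N. I'll lift it and carry it over the bin.

```bash
python3 -m pendant '[[[0,0,0.3],[0,0,0],-1],[[0,0,0.7],[0,0,0],-1],[[0,0,1],[0,0,0],-1],[[0,0,1],[0,0,0],-1],[[0,0,1],[0,0,0],-1],[[0,0,0],[0,0,0],-1],[[0,0,0],[0,0,0],-1],[[0,0.3,0],[0,0,-0.3],-1],[[0.1,0.6,0],[0,0,-0.6],-1],[[0.1,0.6,0],[0,0,-0.6],-1]]'
python3 -m pendant '[[[0.2,0.9,0],[0,0,-0.9],-1],[[0.2,0.9,0],[0,0,-0.9],-1],[[0.2,0.9,0],[0,0,-0.9],-1],[[0.2,0.9,0],[0,0,-0.9],-1],[[0.2,0.9,0],[0,0,-0.9],-1],[[0.2,0.9,0],[0,0,-0.9],-1],[[0.2,0.9,0],[0,0,-0.9],-1],[[0.2,0.9,0],[0,0,-0.9],-1],[[0.1,0.7,0],[0,0,-0.9],-1],[[0.1,0.4,0],[0,0,-0.4],-1]]'
python3 - <<'E'
from h import *
im,P=snap('wrist','w7.png'); o=bot.get_obs(); print(o['tool_pos'],o['tcp_rot'][2],o['grip_width'])
hsv=cv2.cvtColor(im,cv2.COLOR_BGR2HSV)
E
```

```text
time: 12.27
tool_pos: [541.2, 5.5, 132.1]
tcp_rot: [-3.139, -0.002, 2.041]
contact_force: [-0.2, 0.5, -1.3]
grip_width: 37.6
finger_force: 29.9
time: 13.1
tool_pos: [595.1, 256.7, 131.4]
tcp_rot: [-3.139, 0.002, 1.023]
contact_force: [0.0, -1.1, -1.4]
grip_width: 37.2
finger_force: 29.9
[595.42419046 257.9625433  131.33118149] 1.023212353845309 37.27006512736689
```

View pics/w7.png

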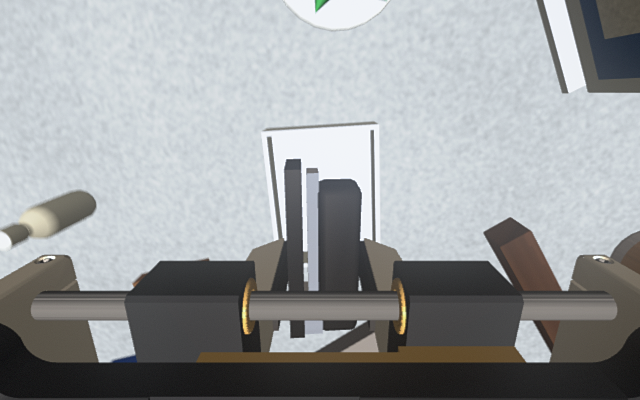

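The stapler is centred over the bin (bin u≈265–380, far edge v≈127). I'll check the far edge numerically.

```bash
python3 - <<'E'
from h import *
P=bot.camera_params('wrist'); o=bot.get_obs(); t=o['tool_pos'];y=o['tcp_rot'][2]
ax=np.array([np.cos(y),np.sin(y),0]); ay=np.array([np.sin(y),-np.cos(y),0])
for p in[(263,129),(378,124)]: q=onz(P,p,28)-t; print(q@ax,q@ay)
for p in[(292,160)]: q=onz(P,p,t[2]+2)-t; print('base nose',q@ax,q@ay)
E
```

```text
54.985485992562786 -49.008135323361444
59.02423838133284 43.11092589419017
base nose 50.82371716644802 -15.89383682983304
```

```bash
python3 -m pendant '[[[-0.2,-0.19,0],[0,0,0],-1],[[0,0,0],[0,0,0],-1],[[0,0,-0.5],[0,0,0],-1],[[0,0,-0.7],[0,0,0],-1],[[0,0,-0.7],[0,0,0],-1],[[0,0,-0.7],[0,0,0],-1],[[0,0,-0.5],[0,0,0],-1],[[0,0,-0.4],[0,0,0],-1],[[0,0,-0.2],[0,0,0],-1],[[0,0,-0.1],[0,0,0],-1]]'
python3 -m pendant '[[[0,0,0],[0,0,0],-1],[[0,0,0],[0,0,0],-0.09],[[0,0,0],[0,0,0],-0.09],[[0,0,0],[0,0,0],-0.09],[[0,0,0],[0,0,0],-0.09],[[0,0,0],[0,0,0],-0.09],[[0,0,0.5],[0,0,0],-0.09],[[0,0,0.8],[0,0,0],-0.09],[[0,0,1],[0,0,0],-0.09],[[0,0,1],[0,0,0],-0.09]]'
python3 - <<'E'
from h import *
P=bot.camera_params('wrist');im=bot.capture('wrist'); o=bot.get_obs(); print(o['tool_pos'])
m=(cv2.cvtColor(im,cv2.COLOR_BGR2GRAY)[120:250,240:400]<75).astype(np.uint8)
for c in cv2.findContours(m,0,1)[0]:
    if cv2.contourArea(c)>60: r=cv2.boundingRect(c); print(r[0]+240,r[1]+120,r[2:])
S=bot.camera_params('scene');im=bot.capture('scene'); cv2.imwrite('pics/s2.png',im)
hsv=cv2.cvtColor(im,cv2.COLOR_BGR2HSV)
oak=((hsv[...,0]<14)&(hsv[...,1]>95)&(hsv[...,2]>25)).astype(np.uint8)
for c in cv2.findContours(oak,0,1)[0]:
    if 50<cv2.contourArea(c)<400: M=cv2.moments(c);print(onz(S,(M['m10']/M['m00'],M['m01']/M['m00']),14)[:2].round())
E
```

```text
time: 13.98
tool_pos: [589.9, 248.1, 18.4]
tcp_rot: [-3.14, 0.002, 1.026]
contact_force: [0.8, -0.8, -1.0]
grip_width: 37.4
finger_force: 29.9
time: 14.82
tool_pos: [589.9, 248.5, 119.4]
tcp_rot: [-3.141, 0.001, 1.026]
contact_force: [-0.1, 0.0, 0.2]
grip_width: 42.0
finger_force: 0.0
[593.33166789 249.59129065 126.87783705]
325 184 (22, 62)
[ 427. -231.]
[ 535. -388.]
[ 490. -427.]
[1040. -970.]
```

The stapler is in the bin (dark arm seen at u 325–347 below the jaws). Next is the oak corner box, so I'll move to look at it.

```bash
cat >> h.py <<'E'
def look(fn=None):
    o=bot.get_obs(); P=bot.camera_params('wrist'); im=bot.capture('wrist')
    if fn: cv2.imwrite('pics/'+fn,im)
    hsv=cv2.cvtColor(im,cv2.COLOR_BGR2HSV); H,S,V=[hsv[...,i].astype(int) for i in range(3)]
    oak=((H<16)&(S>100)&(V>35)); oak[245:]=0
    bar=((S<110)&(V<85)); bar[245:]=0
    print('tool',o['tool_pos'].round(1),'yaw',o['tcp_rot'][2].round(3))
    for c in cv2.findContours(cv2.morphologyEx(oak.astype(np.uint8),cv2.MORPH_OPEN,np.ones((3,3))),0,1)[0]:
        if cv2.contourArea(c)<400: continue
        hull=np.zeros(im.shape[:2],np.uint8); cv2.fillConvexPoly(hull,cv2.convexHull(c),1)
        hull=cv2.dilate(hull,np.ones((9,9)))
        a=cv2.approxPolyDP(c,4,True)[:,0]
        print('oak area',cv2.contourArea(c),[(tuple(map(int,p)),onz(P,p,18)[:2].round(1).tolist()) for p in a])
        for b in cv2.findContours((bar&(hull>0)).astype(np.uint8),0,1)[0]:
            if cv2.contourArea(b)<80: continue
            r=cv2.minAreaRect(b); w=np.array([onz(P,p,35)[:2] for p in cv2.boxPoints(r)])
            e=w[1]-w[0]; e2=w[2]-w[1]; L=e if e@e>e2@e2 else e2
            print('  bar',np.round(r[0]),w.mean(0).round(1),'len',np.linalg.norm(e).round(),np.linalg.norm(e2).round(),'yaw',(np.arctan2(L[1],L[0])%np.pi).round(3))
E
python3 -m pendant '[[[-0.5,-0.17,0.1],[0,0,0.8],0],[[-0.5,-0.17,0.1],[0,0,0.8],0],[[-0.5,-0.17,0.1],[0,0,0.8],0],[[-0.5,-0.17,0.1],[0,0,0.8],0],[[-0.5,-0.17,0.1],[0,0,0.8],0],[[-0.5,-0.17,0.1],[0,0,0.8],0],[[-0.5,-0.17,0.1],[0,0,0.8],0],[[-0.5,-0.17,0.1],[0,0,0.8],0],[[-0.5,-0.17,0.1],[0,0,0.8],0],[[-0.5,-0.17,0.1],[0,0,0.8],0]]'
python3 -m pendant '[[[0,0,0],[0,0,0],0],[[0,0,0],[0,0,0],0],[[0,0,0],[0,0,0],0],[[0,0,0],[0,0,0],0],[[0,0,0],[0,0,0],0],[[0,0,0],[0,0,0],0],[[0,0,0],[0,0,0],0],[[0,0,0],[0,0,0],0],[[0,0,0],[0,0,0],0],[[0,0,0],[0,0,0],0]]' | tail -0
python3 - <<'E'
from h import *
look('w8.png')
E
```

```text
time: 15.75
tool_pos: [439.3, 197.3, 148.4]
tcp_rot: [-3.141, -0.0, 1.991]
contact_force: [0.8, 0.4, 0.7]
grip_width: 46.1
finger_force: 0.0
tool [440.4 197.6 148.6] yaw 1.986
oak area 1435.0 [((301, 86), [386.4, 270.7]), ((290, 99), [381.8, 257.1]), ((300, 112), [393.9, 250.6]), ((284, 109), [380.2, 247.3]), ((306, 128), [404.0, 240.1]), ((321, 122), [414.0, 250.2]), ((324, 145), [424.6, 232.8]), ((339, 154), [440.3, 230.8]), ((327, 135), [423.4, 242.0]), ((346, 151), [445.0, 235.9]), ((344, 144), [440.7, 240.9]), ((350, 142), [444.8, 244.7]), ((340, 133), [433.3, 248.3]), ((341, 125), [431.2, 254.9]), ((313, 100), [400.3, 264.3]), ((314, 95), [399.4, 268.5]), ((307, 98), [394.9, 263.8])]Exception ignored on flushing sys.stdout:
BrokenPipeError: [Errno 32] Broken pipe
```

View pics/w8.png

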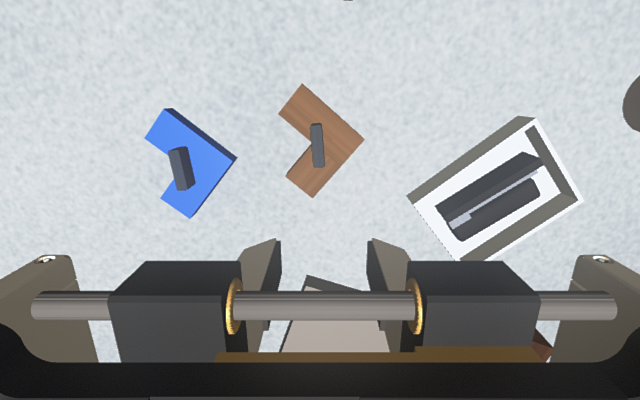

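The stapler lies in the bin. The oak corner has its outer corner at (364,139), arm ends at (302,84) and (313,197), and its bar at (318,145). I'll compute its grip and pose.

```bash
sed -i 's/(S>100)&(V>35)/(S>60)\&(V>35)/; s/(S<110)&(V<85)/(S<60)\&(V<110)/' h.py; python3 - <<'E'
from h import *
P=bot.camera_params('wrist')
C,A,B=[onz(P,p,18)[:2] for p in[(364,139),(302,84),(313,197)]]
for n,w in(('A',A-C),('B',B-C)): print(n,np.linalg.norm(w),np.arctan2(w[1],w[0]))
u=(A-C)/np.linalg.norm(A-C); v=(B-C)/np.linalg.norm(B-C)
g=C+29.8*(u+v); s=u-v; print('grip',g,'bar yaw',np.arctan2(s[1],s[0])%np.pi)
print(onz(P,(317.5,144),40)) 
look()
E
```

```text
A 71.51578104088422 2.8522867628799777
B 71.26875800744459 -1.857615481559594
grip [418.11222685 232.04222843] bar yaw 2.0681319674550886
[417.94235266 234.40570486  40.        ]
tool [440.4 197.6 148.6] yaw 1.986
oak area 3884.5 [((301, 85), [386.1, 271.4]), ((279, 114), [377.7, 241.6]), ((308, 139), [409.4, 231.9]), ((310, 124), [405.8, 244.7]), ((322, 125), [415.9, 248.2]), ((325, 165), [432.8, 216.4]), ((313, 167), [423.5, 210.3]), ((309, 147), [413.0, 225.7]), ((287, 174), [404.2, 194.5]), ((313, 196), [434.6, 184.7]), ((362, 138), [453.1, 252.2])]
  bar [317. 145.] [417.8 232.6] len 11.0 37.0 yaw 2.058
```

```bash
python3 -m pendant '[[[-0.35,0.6,0],[0,0,0.6],-0.3],[[-0.4,0.58,0],[0,0,0.03],-0.3],[[0,0,-0.6],[0,0,0],-0.3],[[0,0,-0.8],[0,0,0],-0.3],[[0,0,-0.8],[0,0,0],-0.3],[[0,0,-0.7],[0,0,0],-0.3],[[0,0,-0.6],[0,0,0],-0.3],[[0,0,-0.4],[0,0,0],-0.3],[[0,0,-0.2],[0,0,0],-0.3],[[0,0,-0.1],[0,0,0],-0.3]]'
python3 -m pendant '[[[0,0,0],[0,0,0],-0.3],[[0,0,0],[0,0,0],-0.6],[[0,0,0],[0,0,0],-1],[[0,0,0],[0,0,0],-1],[[0,0,0],[0,0,0],-1],[[0,0,0],[0,0,0],-1],[[0,0,0],[0,0,0],-1],[[0,0,0],[0,0,0],-1],[[0,0,0],[0,0,0],-1],[[0,0,0],[0,0,0],-1]]'
```

```text
time: 17.52
tool_pos: [417.5, 232.9, 21.9]
tcp_rot: [-3.14, -0.0, 2.062]
contact_force: [-1.1, 0.4, 0.0]
grip_width: 31.7
finger_force: 0.0
time: 18.35
tool_pos: [418.3, 233.2, 23.2]
tcp_rot: [3.14, 0.0, 2.062]
contact_force: [-1.2, -0.8, 6.3]
grip_width: 9.4
finger_force: 30.0
```

```bash
python3 -m pendant '[[[0,0,0.3],[0,0,0],-1],[[0,0,0.7],[0,0,0],-1],[[0,0,1],[0,0,0],-1],[[0,0,1],[0,0,0],-1],[[0.3,-0.5,0.3],[0,0,0.27],-1],[[0.55,-0.81,0.3],[0,0,0.27],-1],[[0.55,-0.81,0.3],[0,0,0.27],-1],[[0.55,-0.81,0.3],[0,0,0.27],-1],[[0.55,-0.81,0.3],[0,0,0.27],-1],[[0.55,-0.81,0.3],[0,0,0.27],-1]]'
python3 -m pendant '[[[0.55,-0.81,0.3],[0,0,0.27],-1],[[0.55,-0.81,0.3],[0,0,0.27],-1],[[0.55,-0.81,0.3],[0,0,0.27],-1],[[0.55,-0.81,0.3],[0,0,0.27],-1],[[0.55,-0.81,0.2],[0,0,0.27],-1],[[0.55,-0.81,0],[0,0,0.27],-1],[[0.3,-0.51,0],[0,0,0],-1],[[0,0,0],[0,0,0],-1],[[0,0,0],[0,0,0],-1],[[0,0,0],[0,0,0],-1]]'
cat >> h.py <<'E'
def tray(fn=None):
    o=bot.get_obs(); P=bot.camera_params('wrist'); im=bot.capture('wrist')
    if fn: cv2.imwrite('pics/'+fn,im)
    hsv=cv2.cvtColor(im,cv2.COLOR_BGR2HSV); H,S,V=[hsv[...,i].astype(int) for i in range(3)]
    m=((H<25)&(S>18)&(V>60)); m[236:]=0
    m=cv2.morphologyEx(m.astype(np.uint8),cv2.MORPH_OPEN,np.ones((5,5)))
    c=max(cv2.findContours(m,0,1)[0],key=cv2.contourArea); h=cv2.convexHull(c)[:,0]
    a=cv2.approxPolyDP(cv2.convexHull(c),5,True)[:,0]
    print('tool',o['tool_pos'].round(1),'yaw',o['tcp_rot'][2].round(3),'w',o['grip_width'].round(1),'S',hsv[20:24,20:24].mean((0,1)))
    for p in a: print(p,onz(P,p,22)[:2].round(1))
    w=np.array([onz(P,p,22)[:2] for p in h],np.float32); print(cv2.minAreaRect(w))
E
python3 - <<'E'
from h import *
tray('w9.png')
E
```

```text
time: 19.18
tool_pos: [509.5, 95.3, 167.4]
tcp_rot: [-3.141, -0.0, 2.258]
contact_force: [-0.1, 0.6, -0.9]
grip_width: 9.5
finger_force: 30.0
time: 20.02
tool_pos: [616.6, -63.9, 208.5]
tcp_rot: [-3.141, -0.001, 2.451]
contact_force: [0.2, 0.3, -1.3]
grip_width: 9.9
finger_force: 30.0Traceback (most recent call last):
  File "<stdin>", line 2, in <module>
  File "h.py", line 48, in tray
    print('tool',o['tool_pos'].round(1),'yaw',o['tcp_rot'][2].round(3),'w',o['grip_width'].round(1),'S',hsv[20:24,20:24].mean((0,1)))
                                                                           ^^^^^^^^^^^^^^^^^^^^^
AttributeError: 'float' object has no attribute 'round'
```

```bash
sed -i "s/o\['grip_width'\].round(1)/round(float(o['grip_width']),1)/" h.py; python3 - <<'E'
from h import *
tray('w9.png')
im=cv2.imread('pics/w9.png');hsv=cv2.cvtColor(im,cv2.COLOR_BGR2HSV)
print(hsv[80:200:30,120:560:55].tolist())
E
```

```text
tool [616.7 -63.6 208.6] yaw 2.451 w 9.5 S [102.6875  13.1875 218.75  ]
[544 136] [733.9 141.6]
[420 235] [745.1 -24.6]
[302 235] [ 657.6 -130.8]
[266 202] [ 600.9 -135.7]
[218 106] [ 492.5 -103.2]
[311   0] [480.   32.8]
[389   0] [526.7  89.4]
((616.350830078125, -1.46929931640625), (267.476318359375, 266.1308898925781), 5.109717845916748)
[[[99, 12, 220], [101, 13, 220], [15, 23, 200], [14, 25, 218], [18, 19, 226], [18, 20, 225], [101, 9, 223], [103, 8, 225]], [[102, 11, 222], [96, 12, 221], [13, 23, 201], [14, 25, 218], [18, 19, 228], [99, 8, 222], [105, 14, 220], [100, 14, 219]], [[12, 74, 79], [99, 11, 222], [103, 8, 228], [16, 25, 217], [19, 21, 229], [103, 8, 228], [103, 8, 225], [9, 65, 106]], [[101, 9, 228], [101, 9, 230], [100, 7, 225], [14, 23, 209], [99, 8, 222], [105, 9, 230], [4, 22, 80], [10, 39, 138]]]
```

View pics/w9.png

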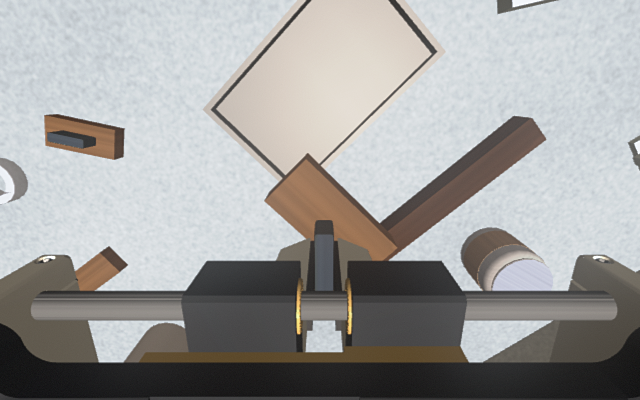

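The box is held, with its arm end at (265,200)–(309,154). The tray's near-right corner is at (205,108) and its far-left corner at (444,51). I'll take the tray pose from that diagonal.

```bash
python3 - <<'E'
from h import *
P=bot.camera_params('wrist'); t=bot.get_obs()['tool_pos']
a=onz(P,(205,108),22)[:2]; b=onz(P,(444,51),22)[:2]; d=b-a
yaw=np.arctan2(d[1],d[0])-np.arctan2(214,134); c=(a+b)/2
print(a,b,np.linalg.norm(d),np.hypot(214,134),'c',c,'yaw',yaw)
w1=onz(P,(290,0),22)[:2]-a; print('near wall yaw',np.arctan2(-w1[0],w1[1]))
f=b-onz(P,(320,177),22)[:2]; print('far wall yaw',np.arctan2(-f[0],f[1]))
R=np.array([[np.cos(yaw),-np.sin(yaw)],[np.sin(yaw),np.cos(yaw)]])
for n,p in dict(corner=(6.7,66),L=(30.5,-50.5),short=(-40,-55)).items(): print(n,c+R@np.array(p),'delta',c+R@np.array(p)-t[:2])
p=[onz(P,q,t[2]-20)[:2]-t[:2] for q in[(265,200),(309,154),(397,250)]]; print(np.round(p,1))
E
```

```text
[ 485.49780152 -115.00121435] [596.87876383 105.32509576] 246.8793261715172 252.4915840181609 c [541.18828267  -4.8380593 ] yaw 0.09137928862954214
near wall yaw 0.1345777060614074
far wall yaw 0.11711337583802475
corner [541.83768586  61.49796618] delta [-74.95092526 124.94465639]
L [576.16926566 -52.34417289] delta [-40.61934546  11.10251732]
short [506.37403931 -63.25867602] delta [-110.41457181    0.18801419]
[[-40.4 -12.6]
 [-44.8  25.2]
 [ 36.   28.7]]
```

```bash
python3 -m pendant '[[[-0.5,0.81,0],[0,0,0.12],-1],[[-0.5,0.81,0],[0,0,0],-1],[[-0.5,0.81,0],[0,0,0],-1],[[-0.5,0.81,0],[0,0,0],-1],[[-0.5,0.81,0],[0,0,0],-1],[[0,0,-0.5],[0,0,0],-1],[[0,0,-1],[0,0,0],-1],[[0,0,-1],[0,0,0],-1],[[0,0,-1],[0,0,0],-1],[[0,0,-0.7],[0,0,0],-1]]'
python3 -m pendant '[[[0,0,-0.5],[0,0,0],-1],[[0,0,-0.4],[0,0,0],-1],[[0,0,-0.3],[0,0,0],-1],[[0,0,-0.2],[0,0,0],-1],[[0,0,-0.2],[0,0,0],-1],[[0,0,-0.1],[0,0,0],-1],[[0,0,-0.1],[0,0,0],-1],[[0,0,0],[0,0,0],-1],[[0,0,0],[0,0,0],-1],[[0,0,0],[0,0,0],-1]]'
```

```text
time: 20.95
tool_pos: [540.7, 58.0, 80.8]
tcp_rot: [-3.14, -0.002, 2.467]
contact_force: [-0.3, -0.2, -1.6]
grip_width: 10.0
finger_force: 30.0
time: 21.78
tool_pos: [542.7, 56.9, 29.1]
tcp_rot: [3.141, 0.001, 2.465]
contact_force: [0.7, -0.0, -0.6]
grip_width: 9.9
finger_force: 30.0
```

```bash
python3 -m pendant '[[[0,0,-0.06],[0,0,0],-1],[[0,0,0],[0,0,0],-1],[[0,0,0],[0,0,0],-0.6],[[0,0,0],[0,0,0],-0.4],[[0,0,0],[0,0,0],-0.4],[[0,0,0],[0,0,0],-0.4],[[0,0,0.5],[0,0,0],-0.4],[[0,0,0.8],[0,0,0],-0.4],[[0,0,1],[0,0,0],-0.4],[[0,0,1],[0,0,0],-0.4]]'
python3 -m pendant '[[[0.3,-0.5,1],[0,0,-0.4],-0.2],[[0.3,-0.5,0.9],[0,0,-0.4],-0.2],[[0.3,-0.5,0],[0,0,-0.4],-0.2],[[0.3,-0.5,0],[0,0,-0.4],-0.2],[[0.3,-0.5,0],[0,0,-0.4],-0.2],[[0.3,-0.5,0],[0,0,-0.4],-0.2],[[0,-0.5,0],[0,0,-0.4],-0.2],[[0,-0.5,0],[0,0,-0.4],-0.2],[[0,0,0],[0,0,0],-0.2],[[0,0,0],[0,0,0],-0.2]]'
cat >> h.py <<'E'
def tocorner(c6): pass
E
python3 - <<'E'
from h import *
look('w10.png')
im=cv2.imread('pics/w10.png');hsv=cv2.cvtColor(im,cv2.COLOR_BGR2HSV);P=bot.camera_params('wrist')
H,S,V=[hsv[...,i].astype(int) for i in range(3)]
# tray rim+floor+boxes: everything warm
m=((H<26)&(S>15)&(V>60));m[236:]=0
m=cv2.morphologyEx(m.astype(np.uint8),cv2.MORPH_CLOSE,np.ones((7,7)));m=cv2.morphologyEx(m,cv2.MORPH_OPEN,np.ones((7,7)))
for c in cv2.findContours(m,0,1)[0]:
    if cv2.contourArea(c)>4000:
        for p in cv2.approxPolyDP(cv2.convexHull(c),5,True)[:,0]: print('tray',p,onz(P,p,22)[:2].round(1))
E
```

```text
time: 22.62
tool_pos: [541.8, 56.9, 126.5]
tcp_rot: [-3.141, -0.001, 2.465]
contact_force: [1.0, -0.0, -0.6]
grip_width: 27.4
finger_force: 0.0
time: 23.45
tool_pos: [595.8, -63.7, 182.7]
tcp_rot: [-3.141, -0.001, 2.08]
contact_force: [0.1, 0.6, 0.9]
grip_width: 36.7
finger_force: 0.0
tool [595.8 -63.7 182.7] yaw 2.08
oak area 1238.5 [((148, 242), [462.1, -222.4]), ((146, 232), [456.0, -212.0]), ((136, 230), [445.7, -215.1]), ((143, 223), [449.6, -203.5]), ((136, 227), [444.5, -211.7]), ((133, 218), [438.2, -203.2]), ((70, 231), [383.4, -251.3]), ((75, 244), [392.6, -264.0]), ((112, 234), [424.4, -232.4]), ((120, 236), [432.8, -230.5]), ((120, 244), [435.9, -239.8])]
  bar [101. 240.] [ 423.1 -231.7] len 42.0 10.0 yaw 0.51
oak area 5964.5 [((564, 60), [735.1, 142.9]), ((549, 53), [718.9, 140.7]), ((537, 75), [721.9, 120.5]), ((535, 67), [715.6, 125.1]), ((545, 52), [715.1, 139.5]), ((541, 49), [710.2, 139.7]), ((416, 244), [721.1, -80.2]), ((446, 243), [749.3, -63.0]), ((566, 66), [740.3, 139.8])]
  bar [475. 145.] [703.9  28. ] len 211.0 6.0 yaw 1.609
oak area 4621.5 [((300, 0), [498.3, 66.5]), ((294, 24), [502.5, 47.1]), ((332, 42), [539.7, 51.0]), ((318, 84), [546.0, 13.0]), ((348, 96), [576.4, 17.5]), ((381, 18), [568.3, 89.4]), ((343, 0), [531.4, 85.0])]
  bar [338.  35.] [542.5  56.2] len 11.0 38.0 yaw 2.467
tray [566  61] [735.  142.5]
tray [452 235] [747.2 -50.4]
tray [411 235] [708.5 -72. ]
tray [521  53] [694.6 127.5]
tray [546  49] [712.2 141.2]
tray [417  16] [594.9 106. ]
tray [323 219] [ 616.5 -102.4]
tray [205 172] [ 487.  -116.4]
tray [260   0] [468.5  49.4]
tray [393   0] [569.6 106.1]
```

The corner box lies in the tray at tray frame (8,61), yaw as wanted. Next is the long L, so I'll first check obstacle positions near it.

```bash
python3 - <<'E'
from h import *
S=bot.camera_params('scene');D=bot.camera_params('side')
def tri(a,b):
    A=np.zeros((3,3));v=np.zeros(3)
    for c,d in(ray(S,a),ray(D,b)):
        d=d/np.linalg.norm(d);M=np.eye(3)-np.outer(d,d);A+=M;v+=M@c
    return np.linalg.solve(A,v).round()
print('bottle top',tri((163,173),(312,77)),'mug rim',tri((196,136),(366,105)),'tape',onz(S,(276,110),5).round())
print('mug base',onz(S,(204,156),0).round(),'laptop',onz(S,(184,125),15).round(),onz(S,(135,75),15).round(),'printer',onz(S,(175,70),5).round(),onz(S,(240,40),5).round())
E
```

```text
bottle top [ 826. -268.  181.] mug rim [ 672. -384.   92.] tape [ 383. -362.    5.]
mug base [ 675. -382.    0.] laptop [ 649. -521.   15.] [ 634. -850.   15.] printer [ 512. -781.    5.] [ 230. -745.    5.]
```

```bash
python3 -m pendant '[[[-0.19,-0.88,0],[0,0,-0.3],-0.3],[[-0.19,-0.88,0],[0,0,-0.3],-0.3],[[-0.19,-0.88,0],[0,0,-0.3],-0.3],[[-0.19,-0.88,0],[0,0,-0.3],-0.3],[[-0.19,-0.88,0],[0,0,-0.3],-0.3],[[-0.19,-0.88,0],[0,0,-0.3],-0.3],[[-0.19,-0.88,0],[0,0,-0.3],-0.3],[[-0.19,-0.88,0],[0,0,-0.3],-0.3],[[-0.19,-0.88,0],[0,0,-0.3],-0.3],[[-0.19,-0.88,0],[0,0,-0.3],-0.3]]'
python3 -m pendant '[[[-0.19,-0.88,0],[0,0,-0.3],-0.3],[[-0.19,-0.88,0],[0,0,-0.3],-0.3],[[-0.19,-0.88,0],[0,0,-0.3],-0.3],[[-0.19,-0.88,0],[0,0,-0.3],-0.3],[[0,0,0],[0,0,0],-0.3],[[0,0,0],[0,0,0],-0.3],[[0,0,0],[0,0,0],-0.3],[[0,0,0],[0,0,0],-0.3],[[0,0,0],[0,0,0],-0.3],[[0,0,0],[0,0,0],-0.3]]'
python3 - <<'E'
from h import *
look('w11.png')
E
```

```text
time: 24.33
tool_pos: [539.2, -327.1, 183.1]
tcp_rot: [3.141, -0.0, 1.721]
contact_force: [0.1, -0.7, 0.1]
grip_width: 32.1
finger_force: 0.0
time: 25.17
tool_pos: [517.1, -431.6, 183.1]
tcp_rot: [3.141, 0.0, 1.579]
contact_force: [-0.9, -0.1, 0.4]
grip_width: 32.2
finger_force: 0.0
tool [ 517.1 -431.6  183.1] yaw 1.579
oak area 4265.5 [((362, 81), [552.3, -337.7]), ((329, 79), [521.0, -336.2]), ((325, 130), [517.8, -383.7]), ((337, 134), [529.7, -387.5]), ((334, 169), [527.4, -423.0]), ((324, 170), [517.1, -424.2]), ((323, 159), [516.0, -412.7]), ((284, 158), [476.4, -412.1]), ((283, 188), [474.5, -443.8]), ((351, 192), [545.7, -447.5])]
  bar [330. 150.] [ 522.5 -401.4] len 38.0 10.0 yaw 1.498
```

```bash
python3 -m pendant '[[[0.1,0.5,0],[0,0,-0.57],-0.3],[[0.07,0.54,0],[0,0,0],-0.3],[[0,0,-0.7],[0,0,0],-0.3],[[0,0,-1],[0,0,0],-0.3],[[0,0,-1],[0,0,0],-0.3],[[0,0,-1],[0,0,0],-0.3],[[0,0,-0.7],[0,0,0],-0.3],[[0,0,-0.5],[0,0,0],-0.3],[[0,0,-0.3],[0,0,0],-0.3],[[0,0,-0.17],[0,0,0],-0.3]]'
python3 -m pendant '[[[0,0,0],[0,0,0],-0.3],[[0,0,0],[0,0,0],-0.6],[[0,0,0],[0,0,0],-1],[[0,0,0],[0,0,0],-1],[[0,0,0],[0,0,0],-1],[[0,0,0],[0,0,0],-1],[[0,0,0],[0,0,0],-1],[[0,0,0],[0,0,0],-1],[[0,0,0],[0,0,0],-1],[[0,0,0],[0,0,0],-1]]'
```

```text
time: 26.05
tool_pos: [521.4, -400.9, 20.5]
tcp_rot: [-3.14, -0.001, 1.509]
contact_force: [-0.5, -0.1, 0.1]
grip_width: 31.9
finger_force: 0.0
time: 26.88
tool_pos: [522.1, -401.9, 22.8]
tcp_rot: [3.14, 0.001, 1.509]
contact_force: [-0.5, 0.5, 6.2]
grip_width: 9.9
finger_force: 30.0
```

```bash
python3 -m pendant '[[[0,0,0.3],[0,0,0],-1],[[0,0,0.7],[0,0,0],-1],[[0,0,1],[0,0,0],-1],[[0,0,1],[0,0,0],-1],[[0,0,1],[0,0,0],-1],[[-0.1,0.5,0.3],[0,0,-0.6],-1],[[-0.15,0.8,0.3],[0,0,-0.9],-1],[[-0.15,0.8,0.3],[0,0,-0.9],-1],[[-0.15,0.8,0.3],[0,0,-0.9],-1],[[-0.15,0.8,0.3],[0,0,-0.9],-1]]'
python3 -m pendant '[[[-0.15,0.8,0.3],[0,0,-0.9],-1],[[-0.15,0.8,0.2],[0,0,-0.9],-1],[[-0.15,0.8,0],[0,0,-0.9],-1],[[-0.15,0.8,0],[0,0,-0.9],-1],[[-0.15,0.8,0],[0,0,-0.9],-1],[[-0.15,0.8,0],[0,0,-0.9],-1],[[-0.15,0.8,0],[0,0,-0.9],-1],[[-0.1,0.8,0],[0,0,-0.9],-1],[[0,0.8,0],[0,0,-0.3],-1],[[0,0.5,0],[0,0,0],-1]]'
python3 -m pendant '[[[0,0,0],[0,0,0],-1],[[0,0,0],[0,0,0],-1],[[0,0,0],[0,0,0],-1],[[0,0,0],[0,0,0],-1],[[0,0,0],[0,0,0],-1],[[0,0,0],[0,0,0],-1],[[0,0,0],[0,0,0],-1],[[0,0,0],[0,0,0],-1],[[0,0,0],[0,0,0],-1],[[0,0,0],[0,0,0],-1]]' >/dev/null
cat >> h.py <<'E'
def warm(im,vmax=236):
    hsv=cv2.cvtColor(im,cv2.COLOR_BGR2HSV);H,S,V=[hsv[...,i].astype(int) for i in range(3)]
    m=((H<26)&(S>15)&(V>60));m[vmax:]=0
    m=cv2.morphologyEx(m.astype(np.uint8),cv2.MORPH_CLOSE,np.ones((7,7)));m=cv2.morphologyEx(m,cv2.MORPH_OPEN,np.ones((7,7)))
    P=bot.camera_params('wrist')
    for c in cv2.findContours(m,0,1)[0]:
        if cv2.contourArea(c)>4000:
            print('warm',[(tuple(map(int,p)),onz(P,p,22)[:2].round(1).tolist()) for p in cv2.approxPolyDP(cv2.convexHull(c),5,True)[:,0]])
E
python3 - <<'E'
from h import *
look('w12.png'); warm(cv2.imread('pics/w12.png'))
E
```

```text
time: 27.72
tool_pos: [499.9, -289.2, 187.2]
tcp_rot: [-3.141, -0.0, 0.999]
contact_force: [0.5, 0.4, -1.1]
grip_width: 9.7
finger_force: 30.0
time: 28.55
tool_pos: [465.4, -57.4, 202.0]
tcp_rot: [-3.141, 0.0, 0.103]
contact_force: [0.3, 0.7, -0.8]
grip_width: 9.6
finger_force: 30.0
tool [466.2 -59.6 201.7] yaw 0.105
oak area 923.5 [((451, 210), [438.8, -207.6]), ((469, 244), [399.6, -238.0]), ((479, 244), [400.8, -249.6]), ((467, 219), [430.0, -228.2]), ((474, 214), [436.8, -234.6]), ((500, 244), [403.4, -274.0]), ((477, 197), [456.9, -233.0])]
  bar [481. 230.] [ 423.9 -238.3] len 13.0 42.0 yaw 0.683
  bar [459. 217.] [ 436.8 -210.3] len 58.0 29.0 yaw 0.067
oak area 6514.0 [((313, 125), [515.9, -43.8]), ((313, 220), [410.3, -54.0]), ((331, 218), [414.9, -74.1]), ((334, 240), [388.0, -80.6]), ((369, 244), [387.2, -121.9]), ((375, 127), [520.7, -108.3])]
  bar [325. 232.] [404.6 -68.3] len 20.0 35.0 yaw 0.342
oak area 4090.5 [((183, 55), [569.3, 88.9]), ((192, 131), [496.5, 81.4]), ((226, 129), [502.3, 46.1]), ((223, 92), [538.8, 49.7]), ((261, 89), [545.8, 11.6]), ((259, 57), [575.3, 15.0])]
  bar [212.  87.] [542.4  55.7] len 38.0 14.0 yaw 2.473
warm [((163, 20), [597.5, 105.2]), ((388, 24), [616.5, -105.1]), ((370, 235), [400.4, -120.5]), ((312, 230), [399.6, -53.9]), ((179, 158), [467.2, 94.2])]
```

```bash
python3 - <<'E'
from h import *
P=bot.camera_params('wrist');o=bot.get_obs();t=o['tool_pos'];y=o['tcp_rot'][2]
ax=np.array([np.cos(y),np.sin(y),0]);ay=np.array([-np.sin(y),np.cos(y),0])
for p in[(313,125),(375,127),(313,220)]:
    q=onz(P,p,t[2]-5)-t;print(p,q@ax,q@ay)
E
```

```text
(313, 125) 67.63782666300834 4.792517016957438
(375, 127) 66.6740819501291 -26.639722061108717
(313, 220) 16.00861470028866 5.257841955193947
```

```bash
python3 -m pendant '[[[0.6,-0.12,0],[0,0,0],-1],[[0.6,-0.12,0],[0,0,0],-1],[[0.6,-0.12,0],[0,0,-0.05],-1],[[0.57,-0.13,0],[0,0,0],-1],[[0,0,0],[0,0,0],-1],[[0,0,-0.5],[0,0,0],-1],[[0,0,-1],[0,0,0],-1],[[0,0,-1],[0,0,0],-1],[[0,0,-1],[0,0,0],-1],[[0,0,-0.6],[0,0,0],-1]]'
python3 -m pendant '[[[0,0,-0.4],[0,0,0],-1],[[0,0,-0.4],[0,0,0],-1],[[0,0,-0.3],[0,0,0],-1],[[0,0,-0.2],[0,0,0],-1],[[0,0,-0.2],[0,0,0],-1],[[0,0,-0.1],[0,0,0],-1],[[0,0,-0.1],[0,0,0],-1],[[0,0,0],[0,0,0],-1],[[0,0,0],[0,0,0],-1],[[0,0,0],[0,0,0],-1]]'
```

```text
time: 30.27
tool_pos: [535.1, -73.5, 75.9]
tcp_rot: [-3.14, 0.004, 0.099]
contact_force: [-1.3, -0.2, -1.4]
grip_width: 9.6
finger_force: 30.0
time: 31.1
tool_pos: [537.6, -74.3, 28.2]
tcp_rot: [3.141, -0.001, 0.099]
contact_force: [-0.1, 0.2, -1.2]
grip_width: 9.8
finger_force: 30.0
```

```bash
python3 -m pendant '[[[0,0,-0.06],[0,0,0],-1],[[0,0,0],[0,0,0],-1],[[0,0,0],[0,0,0],-0.6],[[0,0,0],[0,0,0],-0.4],[[0,0,0],[0,0,0],-0.4],[[0,0,0],[0,0,0],-0.4],[[0,0,0.5],[0,0,0],-0.4],[[0,0,0.8],[0,0,0],-0.4],[[0,0,1],[0,0,0],-0.4],[[0,0,1],[0,0,0],-0.4]]'
python3 -m pendant '[[[-0.6,-0.75,0.7],[0,0,0.5],-0.3],[[-0.6,-0.75,0.7],[0,0,0.5],-0.3],[[-0.6,-0.75,0],[0,0,0.5],-0.3],[[-0.6,-0.75,0],[0,0,0.5],-0.3],[[-0.6,-0.75,0],[0,0,0.5],-0.3],[[-0.6,-0.75,0],[0,0,0.5],-0.3],[[-0.6,-0.75,0],[0,0,0.5],-0.3],[[-0.6,-0.75,0],[0,0,0.6],-0.3],[[-0.2,-0.2,0],[0,0,0],-0.3],[[0,0,0],[0,0,0],-0.3]]'
python3 -m pendant '[[[0,0,0],[0,0,0],-0.3],[[0,0,0],[0,0,0],-0.3],[[0,0,0],[0,0,0],-0.3],[[0,0,0],[0,0,0],-0.3],[[0,0,0],[0,0,0],-0.3],[[0,0,0],[0,0,0],-0.3],[[0,0,0],[0,0,0],-0.3],[[0,0,0],[0,0,0],-0.3],[[0,0,0],[0,0,0],-0.3],[[0,0,0],[0,0,0],-0.3]]' >/dev/null
python3 - <<'E'
from h import *
look('w13.png')
E
```

```text
time: 31.93
tool_pos: [536.7, -74.0, 125.5]
tcp_rot: [-3.141, 0.002, 0.099]
contact_force: [1.1, 0.0, -0.3]
grip_width: 27.4
finger_force: 0.0
time: 32.77
tool_pos: [386.2, -261.4, 166.9]
tcp_rot: [3.142, 0.0, 0.586]
contact_force: [0.0, 0.1, -0.6]
grip_width: 32.5
finger_force: 0.0
tool [ 387.3 -260.2  166.9] yaw 0.591
oak area 2482.5 [((341, 103), [457.7, -232.5]), ((308, 106), [438.6, -208.8]), ((314, 181), [382.2, -252.6]), ((345, 179), [400.9, -276.8])]
  bar [327. 146.] [ 420.1 -242.4] len 10.0 37.0 yaw 0.667
```

```bash
python3 -m pendant '[[[0.55,0.3,0],[0,0,0.62],-0.3],[[0.54,0.29,0],[0,0,0],-0.3],[[0,0,-0.5],[0,0,0],-0.3],[[0,0,-1],[0,0,0],-0.3],[[0,0,-1],[0,0,0],-0.3],[[0,0,-0.8],[0,0,0],-0.3],[[0,0,-0.6],[0,0,0],-0.3],[[0,0,-0.5],[0,0,0],-0.3],[[0,0,-0.3],[0,0,0],-0.3],[[0,0,-0.12],[0,0,0],-0.3]]'
python3 -m pendant '[[[0,0,0],[0,0,0],-0.3],[[0,0,0],[0,0,0],-0.6],[[0,0,0],[0,0,0],-1],[[0,0,0],[0,0,0],-1],[[0,0,0],[0,0,0],-1],[[0,0,0],[0,0,0],-1],[[0,0,0],[0,0,0],-1],[[0,0,0],[0,0,0],-1],[[0,0,0],[0,0,0],-1],[[0,0,0],[0,0,0],-1]]'
```

```text
time: 34.48
tool_pos: [419.4, -242.1, 21.1]
tcp_rot: [-3.14, 0.0, 0.665]
contact_force: [-0.4, 0.4, -0.4]
grip_width: 32.0
finger_force: 0.0
time: 35.32
tool_pos: [420.2, -242.6, 22.9]
tcp_rot: [3.141, -0.0, 0.665]
contact_force: [-1.4, 1.1, 6.0]
grip_width: 10.0
finger_force: 30.0
```

```bash
python3 -m pendant '[[[0,0,0.3],[0,0,0],-1],[[0,0,0.7],[0,0,0],-1],[[0,0,1],[0,0,0],-1],[[0,0,1],[0,0,0],-1],[[0,0,1],[0,0,0],-1],[[0.1,0.4,0.5],[0,0,-0.3],-1],[[0.2,0.7,0.5],[0,0,-0.5],-1],[[0.25,0.7,0.5],[0,0,-0.5],-1],[[0.25,0.7,0.4],[0,0,-0.5],-1],[[0.25,0.7,0],[0,0,-0.5],-1]]'
python3 -m pendant '[[[0.25,0.7,0],[0,0,-0.5],-1],[[0.25,0.7,0],[0,0,-0.5],-1],[[0.25,0.7,0],[0,0,-0.5],-1],[[0.25,0.7,0],[0,0,-0.5],-1],[[0.3,0.7,0],[0,0,-0.41],-1],[[0.2,0.3,0],[0,0,0],-1],[[0,0,0],[0,0,0],-1],[[0,0,0],[0,0,0],-1],[[0,0,0],[0,0,0],-1],[[0,0,0],[0,0,0],-1]]'
python3 - <<'E'
from h import *
look('w14.png'); warm(cv2.imread('pics/w14.png'))
E
```

```text
time: 36.15
tool_pos: [452.7, -146.1, 202.3]
tcp_rot: [3.138, -0.003, 0.386]
contact_force: [1.0, -0.6, -1.2]
grip_width: 9.4
finger_force: 30.0
time: 36.98
tool_pos: [496.1, -33.5, 199.3]
tcp_rot: [3.141, 0.0, 0.099]
contact_force: [0.1, 0.6, -0.0]
grip_width: 9.5
finger_force: 30.0
tool [496.1 -33.5 199.3] yaw 0.099
oak area 3655.0 [((208, 91), [568.8, 89.5]), ((217, 163), [496.1, 80.5]), ((247, 162), [500.4, 48.6]), ((248, 124), [540.4, 48.7]), ((283, 123), [545.0, 12.8]), ((282, 91), [576.3, 15.8])]
  bar [237. 122.] [542.8  55.8] len 39.0 11.0 yaw 2.457
oak area 7823.5 [((396, 71), [606.2, -94.7]), ((362, 72), [601.9, -61.5]), ((360, 148), [527.4, -69.6]), ((323, 150), [521.4, -31.0]), ((322, 176), [493.2, -32.7]), ((295, 178), [488.0, -3.8]), ((295, 242), [411.9, -9.4]), ((313, 240), [416.5, -29.9]), ((316, 218), [443.9, -30.8]), ((332, 220), [443.3, -49.0]), ((334, 240), [418.9, -54.0]), ((352, 241), [419.7, -74.9]), ((353, 183), [488.7, -67.1]), ((389, 182), [493.8, -106.1])]
  bar [324. 232.] [435.5 -40.1] len 29.0 30.0 yaw 0.113
  bar [368. 141.] [537.9 -74.8] len 37.0 12.0 yaw 0.087
  bar [394. 137.] [540.9 -98.6] len 115.0 36.0 yaw 2.876
warm [((190, 58), [597.7, 105.2]), ((409, 61), [616.1, -104.9]), ((399, 192), [484.8, -117.7]), ((352, 235), [429.0, -73.3]), ((294, 235), [422.4, -7.7]), ((204, 190), [465.9, 93.4])]
```

```bash
python3 -m pendant '[[[0.55,0.06,0],[0,0,-0.05],-1],[[0.55,0.06,0],[0,0,0],-1],[[0.55,0.06,0],[0,0,0],-1],[[0.55,0.06,0],[0,0,0],-1],[[0,0,0],[0,0,0],-1],[[0,0,-0.5],[0,0,0],-1],[[0,0,-1],[0,0,0],-1],[[0,0,-1],[0,0,0],-1],[[0,0,-1],[0,0,0],-1],[[0,0,-0.6],[0,0,0],-1]]'
python3 -m pendant '[[[0,0,-0.4],[0,0,0],-1],[[0,0,-0.4],[0,0,0],-1],[[0,0,-0.3],[0,0,0],-1],[[0,0,-0.2],[0,0,0],-1],[[0,0,-0.1],[0,0,0],-1],[[0,0,-0.1],[0,0,0],-1],[[0,0,-0.06],[0,0,0],-1],[[0,0,0],[0,0,0],-1],[[0,0,0],[0,0,0],-1],[[0,0,0],[0,0,0],-1]]'
```

```text
time: 37.87
tool_pos: [560.0, -25.7, 73.5]
tcp_rot: [-3.141, 0.004, 0.093]
contact_force: [-0.2, -1.3, -1.2]
grip_width: 9.9
finger_force: 30.0
time: 38.7
tool_pos: [562.8, -25.3, 30.0]
tcp_rot: [3.141, -0.001, 0.094]
contact_force: [0.2, 0.1, -0.8]
grip_width: 9.4
finger_force: 30.0
```

```bash
python3 -m pendant '[[[0,0,-0.08],[0,0,0],-1],[[0,0,0],[0,0,0],-1],[[0,0,0],[0,0,0],-0.6],[[0,0,0],[0,0,0],-0.4],[[0,0,0],[0,0,0],-0.4],[[0,0,0],[0,0,0],-0.4],[[0,0,0.5],[0,0,0],-0.4],[[0,0,0.8],[0,0,0],-0.4],[[0,0,1],[0,0,0],-0.4],[[0,0,1],[0,0,0],-0.4]]'
python3 -m pendant '[[[-0.5,0.07,0.7],[0,0,0],-1],[[-0.5,0.07,0.7],[0,0,0],-1],[[-0.5,0.07,0.5],[0,0,0],-1],[[-0.5,0.07,0.5],[0,0,0],-1],[[-0.5,0.07,0],[0,0,0],-1],[[-0.5,0.07,0],[0,0,0],-1],[[-0.5,0.07,0],[0,0,0],-1],[[-0.5,0.07,0],[0,0,0],-1],[[0,0,0],[0,0,0],-1],[[0,0,0],[0,0,0],-1]]'
python3 -m pendant '[[[0,0,0],[0,0,0],-1],[[0,0,0],[0,0,0],-1],[[0,0,0],[0,0,0],-1],[[0,0,0],[0,0,0],-1],[[0,0,0],[0,0,0],-1],[[0,0,0],[0,0,0],-1],[[0,0,0],[0,0,0],-1],[[0,0,0],[0,0,0],-1],[[0,0,0],[0,0,0],-1],[[0,0,0],[0,0,0],-1]]' >/dev/null
python3 - <<'E'
from h import *
look('w15.png'); warm(cv2.imread('pics/w15.png'))
E
```

```text
time: 39.53
tool_pos: [561.9, -25.2, 126.8]
tcp_rot: [-3.141, 0.002, 0.094]
contact_force: [0.5, -0.1, 0.5]
grip_width: 27.4
finger_force: 0.0
time: 40.37
tool_pos: [442.6, -8.5, 198.6]
tcp_rot: [3.141, -0.001, 0.094]
contact_force: [-0.0, -0.3, 0.1]
grip_width: 0.5
finger_force: 0.0
tool [442.5  -8.5 198.1] yaw 0.094
oak area 4237.5 [((310, 34), [576.9, 16.7]), ((234, 35), [569.2, 88.5]), ((241, 114), [496.7, 80.6]), ((273, 113), [500.8, 48.2]), ((274, 71), [540.9, 49.1]), ((311, 71), [544.3, 13.0])]
  bar [264.  67.] [542.7  55.9] len 36.0 12.0 yaw 2.458
oak area 8241.0 [((407, 7), [608.1, -71.2]), ((336, 12), [597.7, -6.0]), ((334, 94), [525.1, -11.7]), ((366, 96), [526.2, -43.9]), ((327, 97), [521.5, -5.0]), ((327, 129), [490.1, -8.1]), ((397, 130), [495.9, -80.3])]
  bar [376.  82.] [539.3 -49.7] len 36.0 11.0 yaw 0.08
  bar [353.  52.] [563.3 -24.8] len 36.0 10.0 yaw 0.082
  bar [351.   8.] [598.5 -18.6] len 34.0 3.0 yaw 1.666
warm [((446, 0), [616.1, -104.8]), ((431, 145), [484.5, -117.0]), ((227, 144), [465.5, 93.6]), ((215, 0), [596.1, 105.1])]
```

The wrist view shows all three boxes in the tray: corner at (543,56), short at (563,-25), and L at (539,-50), knocked 25 mm sideways but still flat and clear of the others. Now I'll lower the open fingers behind the near wall to push.

```bash
python3 -m pendant '[[[0.15,-0.1,0],[0,0,0],1],[[0,0,-0.5],[0,0,0],1],[[0,0,-1],[0,0,0],1],[[0,0,-1],[0,0,0],1],[[0,0,-1],[0,0,0],1],[[0,0,-1],[0,0,0],1],[[0,0,-0.7],[0,0,0],1],[[0,0,-0.4],[0,0,0],1],[[0,0,-0.3],[0,0,0],1],[[0,0,0],[0,0,0],1]]'
python3 -m pendant '[[[0,0,-0.2],[0,0,0],1],[[0,0,-0.1],[0,0,0],1],[[0,0,-0.07],[0,0,0],1],[[0,0,0],[0,0,0],1],[[0.15,0,0],[0,0,0],1],[[0.15,0.01,0],[0,0,0],1],[[0.15,0.01,0],[0,0,0],1],[[0,0,0],[0,0,0],1],[[0,0,0],[0,0,0],1],[[0,0,0],[0,0,0],1]]'
python3 - <<'E'
from h import *
o=bot.get_obs();print(o['tool_pos'],o['contact_force'])
S=bot.camera_params('scene');im,_=snap('scene','s3.png')
hsv=cv2.cvtColor(im,cv2.COLOR_BGR2HSV)
# ledge front top edge pixels from mask
oak=((hsv[...,0]<14)&(hsv[...,1]>95)&(hsv[...,2]>25)).astype(np.uint8)
for c in cv2.findContours(oak,0,1)[0]:
    if cv2.contourArea(c)>500:
        r=cv2.minAreaRect(c); print(r,[onz(S,p,0 if i in() else 35)[:2].round().tolist() for i,p in enumerate(cv2.boxPoints(r))])
E
```

```text
time: 42.08
tool_pos: [446.4, -11.5, 19.7]
tcp_rot: [-3.141, 0.003, 0.094]
contact_force: [-0.5, 0.1, -0.2]
grip_width: 62.6
finger_force: 0.0
time: 42.92
tool_pos: [460.4, -10.8, 10.0]
tcp_rot: [3.142, 0.0, 0.094]
contact_force: [0.7, -0.4, -0.8]
grip_width: 91.6
finger_force: 0.0
[460.36495609 -10.82700492   9.9986931 ] [ 0.72523018 -0.43209473 -0.81564172]
((275.247802734375, 243.21681213378906), (90.21513366699219, 10.724218368530273), 41.18592834472656) [[747.0, -113.0], [717.0, -119.0], [706.0, 140.0], [734.0, 143.0]]
((308.4288024902344, 192.92330932617188), (22.873626708984375, 38.20994567871094), 47.121097564697266) [[608.0, -64.0], [487.0, -70.0], [497.0, 4.0], [614.0, 7.0]]
((57.20001220703125, 17.899991989135742), (75.13188171386719, 71.1069564819336), 63.43495178222656) [[769.0, -1602.0], [465.0, -1649.0], [601.0, -1100.0], [854.0, -1096.0]]
```

```bash
python3 -m pendant '[[[0.15,0.01,0],[0,0,0],1],[[0.15,0.01,0],[0,0,0],1],[[0.2,0.01,0],[0,0,-0.05],1],[[0.2,0.01,0],[0,0,-0.05],1],[[0.2,0.01,0],[0,0,-0.05],1],[[0.2,0.01,0],[0,0,-0.05],1],[[0.2,0.01,0],[0,0,-0.05],1],[[0.2,0.01,0],[0,0,-0.05],1],[[0.2,0.01,0],[0,0,-0.05],1],[[0.2,0.01,0],[0,0,-0.05],1]]'
python3 - <<'E'
from h import *
im,P=snap('wrist','w16.png'); warm(im); o=bot.get_obs(); print(o['tool_pos'],o['tcp_rot'],o['contact_force'])
E
```

```text
time: 43.8
tool_pos: [514.8, -7.4, 9.6]
tcp_rot: [-3.14, 0.007, 0.046]
contact_force: [-9.3, 0.1, 7.4]
grip_width: 91.8
finger_force: 4.6
warm [((590, 0), [640.7, -110.8]), ((538, 235), [536.6, -115.7]), ((117, 234), [527.2, 96.8]), ((67, 0), [630.9, 101.6])]
[516.66447066  -7.48428772   9.76271186] [-3.14093531  0.00386546  0.04563991] [-2.87587967  0.09076935 -0.99745089]
```

```bash
python3 -m pendant '[[[0.13,0.006,0],[0,0,0],1],[[0.13,0.006,0],[0,0,0],1],[[0.13,0.006,0],[0,0,0],1],[[0.13,0.006,0],[0,0,0],1],[[0.13,0.006,0],[0,0,0],1],[[0.13,0.006,0],[0,0,0],1],[[0.13,0.006,0],[0,0,0],1],[[0.13,0.006,0],[0,0,0],1],[[0.13,0.006,0],[0,0,0],1],[[0.13,0.006,0],[0,0,0],1]]'
python3 -m pendant '[[[0.03,0,0],[0,0,0],1],[[0.03,0,0],[0,0,0],1],[[0.03,0,0],[0,0,0],1],[[0.03,0,0],[0,0,0],1],[[0.03,0,0],[0,0,0],1],[[0.03,0,0],[0,0,0],1],[[0.03,0,0],[0,0,0],1],[[0,0,0],[0,0,0],1],[[0,0,0],[0,0,0],1],[[0,0,0],[0,0,0],1]]'
python3 - <<'E'
from h import *
im,P=snap('wrist','w17.png'); warm(im); look()
o=bot.get_obs(); print(o['moment'])
E
```

```text
time: 44.68
tool_pos: [554.1, -5.8, 9.6]
tcp_rot: [-3.141, 0.006, 0.046]
contact_force: [-8.7, -0.4, 5.1]
grip_width: 91.8
finger_force: 4.2
time: 45.52
tool_pos: [560.5, -5.8, 9.6]
tcp_rot: [-3.141, 0.005, 0.046]
contact_force: [-7.1, -0.8, 3.9]
grip_width: 91.6
finger_force: 3.8
warm [((589, 0), [684.6, -108.3]), ((538, 235), [580.6, -113.9]), ((117, 235), [570.5, 98.5]), ((67, 0), [674.6, 103.2])]
tool [560.5  -5.8   9.6] yaw 0.046
oak area 21619.0 [((282, 11), [675.6, 16.5]), ((106, 15), [670.6, 90.6]), ((140, 185), [596.2, 85.8]), ((204, 184), [598.2, 54.3]), ((218, 175), [603.1, 47.1]), ((210, 96), [639.9, 48.8]), ((289, 93), [642.9, 13.1])]
  bar [175.  89.] [641.7  57.3] len 40.0 15.0 yaw 2.402
  bar [120. 100.] [634.2  79.7] len 3.0 70.0 yaw 0.048
oak area 29313.5 [((338, 0), [680.7, -6.8]), ((336, 142), [621.9, -9.4]), ((322, 143), [621.1, -2.8]), ((321, 214), [585.2, -4.0]), ((467, 215), [588.2, -78.0]), ((500, 0), [683.9, -74.1]), ((400, 0), [681.9, -32.6]), ((395, 99), [642.6, -35.0]), ((389, 105), [639.8, -32.6]), ((364, 100), [641.5, -21.0]), ((367, 16), [675.4, -19.4]), ((375, 0), [681.4, -22.2])]
  bar [433. 121.] [634.  -48.1] len 38.0 15.0 yaw 0.024
  bar [382.  52.] [659.1 -24.3] len 37.0 12.0 yaw 0.015
[0.0131502  1.3018682  0.01617812]
```

```bash
python3 -m pendant '[[[0.03,0,0],[0,0,0],1],[[0.03,0,0],[0,0,0],1],[[0.03,0,0],[0,0,0],1],[[0.03,0,0],[0,0,0],1],[[0.03,0,0],[0,0,0],1],[[0.03,0,0],[0,0,0],1],[[0.03,0,0],[0,0,0],1],[[0,0,0],[0,0,0],1],[[0,0,0],[0,0,0],1],[[0,0,0],[0,0,0],1]]'
python3 -m pendant '[[[0.03,0,0],[0,0,0],1],[[0.03,0,0],[0,0,0],1],[[0.03,0,0],[0,0,0],1],[[0.03,0,0],[0,0,0],1],[[0,0,0],[0,0,0],1],[[0,0,0],[0,0,0],1],[[0,0,0],[0,0,0],1],[[0,0,0],[0,0,0],1],[[0,0,0],[0,0,0],1],[[0,0,0],[0,0,0],1]]'
```

```text
time: 46.45
tool_pos: [564.3, -5.7, 9.5]
tcp_rot: [-3.14, 0.011, 0.046]
contact_force: [-14.7, -0.8, 11.7]
grip_width: 91.6
finger_force: 7.8
time: 47.28
tool_pos: [564.5, -5.6, 9.4]
tcp_rot: [-3.14, 0.018, 0.047]
contact_force: [-26.3, -2.1, 19.5]
grip_width: 91.8
finger_force: 13.1
```

Contact with the ledge is at TCP x≈564.5, with 26 N. I'll back off and press each near corner with the fingers closed.

```bash
python3 -m pendant '[[[-0.3,0,0],[0,0,0],1],[[-0.5,0,0],[0,0,0],-1],[[0,0.6,0],[0,0,0],-1],[[0,0.8,0],[0,0,0],-1],[[0,0.8,0],[0,0,0],-1],[[0,0.7,0],[0,0,0],-1],[[0,0,0],[0,0,0],-1],[[0.2,0,0],[0,0,0],-1],[[0.2,0,0],[0,0,0],-1],[[0,0,0],[0,0,0],-1]]'
python3 -m pendant '[[[0.07,0,0],[0,0,0],-1],[[0.06,0,0],[0,0,0],-1],[[0.06,0,0],[0,0,0],-1],[[0.06,0,0],[0,0,0],-1],[[0.06,0,0],[0,0,0],-1],[[0,0,0],[0,0,0],-1],[[0,0,0],[0,0,0],-1],[[0,0,0],[0,0,0],-1],[[0,0,0],[0,0,0],-1],[[0,0,0],[0,0,0],-1]]'
```

```text
time: 48.12
tool_pos: [560.5, 79.4, 9.6]
tcp_rot: [3.141, 0.003, 0.045]
contact_force: [-2.2, -1.8, 0.1]
grip_width: 36.5
finger_force: 1.1
time: 48.95
tool_pos: [560.6, 79.7, 7.1]
tcp_rot: [-3.141, 0.022, 0.045]
contact_force: [-23.0, -1.0, 4.7]
grip_width: 0.6
finger_force: 11.9
```

```bash
python3 -m pendant '[[[-0.5,0,0],[0,0,0],-1],[[-0.4,0,0],[0,0,0],-1],[[0,-0.8,0.05],[0,0,0],-1],[[0,-1,0],[0,0,0],-1],[[0,-1,0],[0,0,0],-1],[[0,-1,0],[0,0,0],-1],[[0,-1,0],[0,0,0],-1],[[0,-0.8,0],[0,0,0],-1],[[0,0,0],[0,0,0],-1],[[0,0,0],[0,0,0],-1]]'
python3 -m pendant '[[[0.15,0,0],[0,0,0],-1],[[0.15,0,0],[0,0,0],-1],[[0.1,0,0],[0,0,0],-1],[[0.1,0,0],[0,0,0],-1],[[0.05,0,0],[0,0,0],-1],[[0,0,0],[0,0,0],-1],[[0,0,0],[0,0,0],-1],[[0,0,0],[0,0,0],-1],[[0,0,0],[0,0,0],-1],[[0,0,0],[0,0,0],-1]]'
```

```text
time: 49.78
tool_pos: [543.5, -89.5, 11.6]
tcp_rot: [3.141, -0.001, 0.042]
contact_force: [-0.9, 0.1, 0.4]
grip_width: 0.6
finger_force: 0.0
time: 50.62
tool_pos: [559.3, -87.1, 11.6]
tcp_rot: [3.142, 0.0, 0.046]
contact_force: [-0.4, 1.0, 0.6]
grip_width: 0.5
finger_force: 0.0
```

```bash
python3 -m pendant '[[[0.1,0,0],[0,0,0],-1],[[0.1,0,0],[0,0,0],-1],[[0.06,0,0],[0,0,0],-1],[[0.06,0,0],[0,0,0],-1],[[0.06,0,0],[0,0,0],-1],[[0.06,0,0],[0,0,0],-1],[[0.06,0,0],[0,0,0],-1],[[0,0,0],[0,0,0],-1],[[0,0,0],[0,0,0],-1],[[0,0,0],[0,0,0],-1]]'
```

```text
time: 51.45
tool_pos: [568.5, -87.0, 11.2]
tcp_rot: [-3.14, 0.013, 0.047]
contact_force: [-19.7, -3.5, 14.3]
grip_width: 0.4
finger_force: 10.2
```

Both corners meet the ledge at exactly the positions expected for a flush tray. I'll retreat and check from above.

```bash
python3 -m pendant '[[[-0.6,0,0],[0,0,0],-1],[[-0.6,0,0],[0,0,0],-1],[[0,0,0.7],[0,0,0],-1],[[0,0,1],[0,0,0],-1],[[0,0.5,1],[0,0,0],-1],[[0,0.8,1],[0,0,0],-1],[[0,0.8,1],[0,0,0],-1],[[0,0.6,1],[0,0,0],-1],[[0,0,0.6],[0,0,0],-1],[[0,0,0],[0,0,0],-1]]'
python3 -m pendant '[[[0,0,0.5],[0,0,0],-1],[[0,0,0.5],[0,0,0],-1],[[0,0,0],[0,0,0],-1],[[0,0,0],[0,0,0],-1],[[0,0,0],[0,0,0],-1],[[0,0,0],[0,0,0],-1],[[0,0,0],[0,0,0],-1],[[0,0,0],[0,0,0],-1],[[0,0,0],[0,0,0],-1],[[0,0,0],[0,0,0],-1]]'
python3 - <<'E'
from h import *
look('w18.png'); im=cv2.imread('pics/w18.png'); warm(im)
hsv=cv2.cvtColor(im,cv2.COLOR_BGR2HSV);P=bot.camera_params('wrist')
for u in (210,225,440,455):
    print(u,[(v,hsv[v,u].tolist()) for v in range(20,100,4)][:20]) if u in(225,440) else 0
im2,S=snap('side','d3.png'); snap('scene','s4.png')
E
```

```text
time: 52.28
tool_pos: [540.8, -5.2, 205.3]
tcp_rot: [3.14, -0.009, 0.048]
contact_force: [0.4, -0.7, 0.7]
grip_width: 0.3
finger_force: 0.0
time: 53.12
tool_pos: [538.4, -6.1, 230.3]
tcp_rot: [3.142, 0.0, 0.046]
contact_force: [-0.2, 0.1, -0.0]
grip_width: 0.5
finger_force: 0.0
tool [538.4  -6.1 230.3] yaw 0.046
oak area 3040.0 [((307, 34), [678.6, 17.1]), ((238, 35), [674.3, 88.7]), ((244, 107), [602.2, 84.5]), ((274, 106), [604.9, 51.3]), ((272, 70), [642.0, 53.5]), ((260, 81), [630.2, 66.5]), ((250, 74), [636.8, 77.1]), ((273, 46), [665.5, 52.4]), ((282, 55), [657.3, 42.9]), ((273, 68), [644.0, 52.4]), ((309, 67), [646.8, 14.0])]
  bar [266.  64.] [646.4  57.1] len 36.0 12.0 yaw 2.41
oak area 6903.5 [((396, 9), [705.8, -72.6]), ((331, 14), [698.2, -6.8]), ((330, 89), [625.6, -9.6]), ((360, 91), [625.1, -42.4]), ((323, 92), [622.1, -2.1]), ((323, 122), [590.1, -3.6]), ((388, 122), [593.6, -76.5])]
  bar [368.  77.] [638.7 -48.2] len 35.0 11.0 yaw 0.028
  bar [347.  50.] [662.6 -24.5] len 10.0 36.0 yaw 0.074
warm [((433, 0), [714.7, -107.9]), ((420, 136), [580.3, -113.4]), ((231, 13
[... 222 characters left out ...]
52, [17, 24, 193]), (56, [16, 22, 193]), (60, [16, 22, 193]), (64, [17, 12, 192]), (68, [20, 4, 194]), (72, [104, 14, 204]), (76, [103, 15, 202]), (80, [102, 16, 209]), (84, [105, 15, 208]), (88, [104, 14, 203]), (92, [104, 14, 203]), (96, [101, 13, 210])]
440 [(20, [102, 13, 192]), (24, [101, 14, 194]), (28, [102, 13, 200]), (32, [103, 12, 193]), (36, [102, 13, 196]), (40, [101, 14, 204]), (44, [102, 13, 202]), (48, [101, 14, 200]), (52, [101, 14, 202]), (56, [102, 13, 194]), (60, [105, 13, 200]), (64, [104, 14, 200]), (68, [106, 14, 200]), (72, [98, 14, 203]), (76, [100, 12, 199]), (80, [102, 13, 199]), (84, [104, 14, 204]), (88, [102, 13, 204]), (92, [104, 13, 213]), (96, [107, 12, 193])]
```

The last wrist view gives outline sizes that match flat boxes: L 112 mm, short 73 mm, corner 72 mm. The short box sits in the L's notch and the tray's near wall is parallel to the ledge, so I'm handing in.

```bash
python3 -c "
from plant import bot
print(bot.close_job())"
```

```text
the job is handed in; nothing more can be done
None
```

I've handed the job in and it returned no verdict: by my measurements the stapler is in the bin (on its side), the three oak boxes on the counter (long L, one corner, short) lie flat in the tray, and both its far corners are flush against the ledge.

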